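Load the lid-grip stamping press and mark the first piece

ROBOT

A 6-joint arm with a two-finger parallel gripper is mounted at the origin on the work surface. World frame = base frame: x ahead of the robot, y to its left, z up, the work surface at z = 0. Lengths are in mm, angles in rad, forces in N, time in s.
With the tool pointing down it reaches from about 275 to 725 mm from the base axis. Payload 15.9 kg.
Tool frame: the origin (TCP) lies on the centre line of the jaws, within the pads' length; the fingertips stand 22 mm ahead of it and the grasp point (between the pads) lies 3 mm ahead of it; z points along the fingers, y is the line along which they close (so a half turn about z gives the same grasp; the last joint's range is limited). The gripper opens to 85 mm and grips with 20 to 120 N. Pads are 22 mm wide; open, the fingers measure 114 mm over their backs; the gripper's body (76 mm by 85 mm) begins 54 mm behind the grasp point. The pads swing forward as they close: fully open they stand 13 mm farther back than shut.
Start: joints at [1.313, 0.213, -0.034, 1.323, 0, 1.571], TCP at [127.471, 483.463, 253.306] pointing down, gripper open.
Joint ranges: [-2.98, 2.98], [-0.74, 1.72], [-1.14, 1.35], [-2.1, 2.04], [-1.57, 1.44], [-3.14, 3.14]. Speed limits (rad/s): [1.89, 1.89, 2.39, 2.57, 3.14, 3.14].

INTERFACE

Orientations are given as a unit quaternion [w, x, y, z].
In Python, from station import ctrl, viewer, sign_off gives the robot as it stands. The module is installed in compiled form; this text tells all that it offers.
- The arm moves only by the tool carry_out, never from a script. Its argument "series" is a list of rows, each a list of 2 entries, a list of its own where there are three numbers: the shift along the tool's x, y, z in mm, then the turn about the tool's z in degrees. A call has 1 to 20 rows; each row shifts and turns the commanded pose from where the row before left it, along the tool's axes as they then stand; what a row does not reach is not made up. A row lasts 1/12 s, in which the tool goes at most 41.7 mm and 7.16 degrees, less where a joint would pass 70% of its speed; a pose out of reach is approached as far as the arm can. A call with a gripper value outside its range is refused whole. "grip" is the finger opening in mm, from 0 to 85.4, set as the call begins (left out, the last holds). The fingers move at their own pace and stop on an object; the grip force is fixed at half the most. Time passes only in rows, so rows that do not move let the fingers close. It gives the time, the measured TCP pose, the force, the opening and the grip force at its end, in the units of the state.
- ctrl.observe(): the state, without advancing time (a new reading comes with each control period).
- viewer.get_image(name): name is "scene" or "top"; returns the picture (384x512x3 uint8, red, green, blue); there is no depth.
- viewer.calibration(name): a dict with "intrinsics" (3x3 intrinsics, pixels), "R" (3x3) and "t" (3): a world point X has camera coordinates R X + t. Camera axes: x right, y down, z forward; pixel columns grow to the right and rows downward; lengths in mm; the calibration is good to about 2 mm. A picture is of the moment at which its call begins. calibration takes no time and is no camera call.
- sign_off(): hands the job in; it is judged then, once.
Trained networks look in the newest picture that a camera, given by its name, has taken for a name from the list of things; names that differ only in an ending like _2 or _b are one class to them, and where a whole thing is asked for, a point or a joint stands for the part that bears it (a point fixed in the world has none). Each returns a list of dicts, best first, with "score" (0 to 1); they miss things now and then, are a little off and sometimes report something else, mostly with a low value. They report only what shows in the picture. A call takes as long as a camera call. They do not tell look-alikes from the thing itself.
- viewer.trace(camera, label): "pixels" (384x512 bool, what is visible of it) and "box" ([centre column, centre row, width, height] in pixels, round what is visible of it).
- viewer.spot_point(camera, label): "location" ([column, row] in pixels: a listed point, or the origin of a listed thing).
The state is a dict: "clock": time; "joint_pos": joint angles; "qd": joint speeds; "joint_efforts": joint torques, N m; "ee_pos": TCP position; "ee_rot": TCP orientation; "force": force on the tool from outside, world axes, zero at the start; "wrist_torque": the same for the moment, N m; "width": finger opening in mm; "finger_force": force on a finger pad.
Only numpy, scipy, OpenCV 4.12 (cv2) and the standard library are available. Lean on these libraries where they do the work, as an engineer would, in place of code of your own. Each camera call takes 0.05 s, during which the arm holds its last target. There are 200 camera calls.

TASK

Draw the steel follower weight up out of the sloping feed rail of the stamping press and set it down on the bench; then load all the stepped bamboo lid grips from the bench into the rail, each right way up with its low tongue leading downhill, so that they slide down and queue up from the end stop under the stamp. Put the follower back in the rail, nose downhill, so that it rests against the last grip. With that done, push the stamp's plunger head right down to its stop to mark the first grip and let it spring back up; leave the other things on the bench where they are.

Things in the scene. Friction and masses are not known exactly. Their poses are not given: they have to be found in the camera images.
- press: hand stamping press: grey base plate 345 x 100 x 10 mm fixed to the bench, carrying the feed rail and the stamp. Origin mid underside; x level along the rail, downhill; z up.
- rail: its feed rail: polished steel channel 340 mm long sloping 25 degrees; things slide down it by themselves. Origin on the channel floor, mid width, at the end stop's face at the bottom; x downhill along the floor (all in the rail has negative x), y across, z square to the floor. A block laid right has the rail's orientation, tongue towards the stop. Blocks queue 38 mm apart, the first heel point at x = -28 mm.
- rail_tube (a point): point on the rail floor at the tube's upper mouth, x = -205 mm; the rail's axes. Below it the rail is a tube with clear walls, 29 mm wide inside; from x = -30 to -205 mm two lips overhang it, 33 to 35.5 mm above the floor, with a 17 mm slot between them. Above it, to x = -235 mm, an open funnel widens to 36 mm.
- rail_trough (a point): point on the rail floor in the middle of the open loading trough, x = -278 mm; the rail's axes. The trough runs from x = -235 to -340 mm, is 36 mm wide inside, open above and at its upper end, with side walls 10 mm high and 3 mm thick. What is let go here slides down through the funnel into the tube.
- plunger (a joint): travel of the stamp's spring plunger, m: 0 up, 0.012 on its stop. About 5 N to start, 10 N at the stop; it springs back when let go. It goes along the rail's -z, its foot landing on the first block's tongue. A grey bridge over the rail carries it (x = 0 to -22 mm, 54 mm wide, top 60 mm above the floor).
- plunger_top (a point): middle of the top of the plunger's black mushroom head (36 mm across): when up, 95 mm above the rail floor, 11 mm uphill of the stop's face. Moves with the plunger; the rail's axes.
- follower_grip (a point): follower weight that keeps the queue pressed down the rail: dark steel block 40 long x 25 wide x 22 high with a low nose 35 long x 25 wide x 12 high before it and an upright steel plate on it, 22 long x 10 thick, top 72 mm above the underside (180 g). Point in the plate, 55 mm above the underside; x towards the nose (its end 55 mm ahead, the back 20 mm behind), y through the plate, z up. Starts in the rail, nose on the stop.
- grip1_heel (a point): lid grip 1: stepped block of plain pale bamboo, 22 g: tall heel 20 long x 26 wide x 30 high, before it a low tongue 18 long x 26 wide x 12 high. Point: centre of the heel, 15 mm above the underside; x from heel to tongue (tongue's end 28 mm ahead, heel's back 10 mm behind), z up. Starts upright on the bench, turned any way. May be absent.
- grip2_heel (a point): lid grip 2: a stepped bamboo block just like lid grip 1, same point and axes. May be absent.
- grip3_heel (a point): lid grip 3: a stepped bamboo block just like lid grip 1, same point and axes. May be absent.
- grip4_heel (a point): lid grip 4: a stepped bamboo block just like lid grip 1, same point and axes. May be absent.
- grip5_heel (a point): lid grip 5: a stepped bamboo block just like lid grip 1, same point and axes. May be absent.
- grip6_heel (a point): lid grip 6: a stepped bamboo block just like lid grip 1, same point and axes. May be absent.
- cup_near: a bamboo cup, 72 mm across, 80 high, not part of the job; origin at the middle of its underside.
- disc: a bamboo disc 64 mm across, 10 thick, lying flat, not part of the job; origin at the middle of its underside.
- sander: a cork sanding block 75 x 45 x 30 mm, not part of the job; origin at the middle of its underside.
- offcut: a flat bamboo offcut 60 x 34 x 12 mm, without a step, not part of the job; origin at the middle of its underside.
Mind the look-alikes: they are no part of the job. What is shaped like the part that bears grip1_heel but blue, green or purple is not meant.

How it is judged (in metres and radians):
On the way, in this order (a step that is already met when the one before it is completed fails the run):
1. the follower weight is taken out of the rail and set down on the bench (height (world z) of follower_grip below 0.08 m and (y of follower_grip in the frame of rail above 0.04 m or y of follower_grip in the frame of rail below -0.04 m or x of follower_grip in the frame of rail below -0.37 m or x of follower_grip in the frame of rail above 0.05 m)), for 0.2 s.
2. every lid grip lies in the rail, right way up, tongue downhill, the first one at the end stop (x of grip1_heel in the frame of rail between -0.2 and -0.015 m and y of grip1_heel in the frame of rail between -0.008 and 0.008 m and z of grip1_heel in the frame of rail between 0.01 and 0.021 m and angle between the x axis of each of grip1_heel, grip2_heel, grip3_heel, grip4_heel, grip5_heel, grip6_heel and the x axis of rail, either way round below 0.15 rad and angle between each of grip1_heel, grip2_heel, grip3_heel, grip4_heel, grip5_heel, grip6_heel's own x axis and vertical above 1.8 rad and x of grip2_heel in the frame of rail between -0.2 and -0.015 m and y of grip2_heel in the frame of rail between -0.008 and 0.008 m and z of grip2_heel in the frame of rail between 0.01 and 0.021 m and x of grip3_heel in the frame of rail between -0.2 and -0.015 m and y of grip3_heel in the frame of rail between -0.008 and 0.008 m and z of grip3_heel in the frame of rail between 0.01 and 0.021 m and x of grip4_heel in the frame of rail between -0.2 and -0.015 m and y of grip4_heel in the frame of rail between -0.008 and 0.008 m and z of grip4_heel in the frame of rail between 0.01 and 0.021 m and x of grip5_heel in the frame of rail between -0.2 and -0.015 m and y of grip5_heel in the frame of rail between -0.008 and 0.008 m and z of grip5_heel in the frame of rail between 0.01 and 0.021 m and x of grip6_heel in the frame of rail between -0.2 and -0.015 m and y of grip6_heel in the frame of rail between -0.008 and 0.008 m and z of grip6_heel in the frame of rail between 0.01 and 0.021 m and x of any of grip1_heel, grip2_heel, grip3_heel, grip4_heel, grip5_heel, grip6_heel in the frame of rail above -0.034 m), for 0.2 s.
3. the follower weight stands in the rail against the last grip (all of step 2 and x of follower_grip in the frame of rail between -0.27 and -0.13 m and y of follower_grip in the frame of rail between -0.012 and 0.012 m and z of follower_grip in the frame of rail between 0.049 and 0.062 m and angle between follower_grip's own x axis and vertical above 1.8 rad and angle between the x axis of follower_grip and the x axis of rail, either way round below 0.15 rad and (contact force between follower and grip1 above 0.02 N or contact force between follower and grip2 above 0.02 N or contact force between follower and grip3 above 0.02 N or contact force between follower and grip4 above 0.02 N or contact force between follower and grip5 above 0.02 N or contact force between follower and grip6 above 0.02 N)), for 0.2 s.
4. with the rail so loaded, the plunger is pushed down to its stop (all of step 2 and x of follower_grip in the frame of rail between -0.27 and -0.13 m and y of follower_grip in the frame of rail between -0.012 and 0.012 m and z of follower_grip in the frame of rail between 0.049 and 0.062 m and angle between follower_grip's own x axis and vertical above 1.8 rad and angle between the x axis of follower_grip and the x axis of rail, either way round below 0.15 rad and value of joint plunger above 0.0105 m), for 0.1 s.
At the end, for the whole second after the job is handed in: All grips present are on the rail floor, tongue downhill (0.15 rad), within 8 mm of the middle line, the first heel centre within 34 mm of the stop, the last within 200 mm; the follower upright in the rail touching a grip; the plunger back up (under 2 mm) after passing 10.5 mm; all at rest (all of step 3 and value of joint plunger below 0.002 m and linear speed of each of follower, grip1, grip2, grip3, grip4, grip5, grip6 below 0.03 m/s).
It fails at once if another thing on the bench is moved by more than 5 cm or knocked over (distance of any of cup_near, disc, sander, offcut from where it was at the start of the episode above 0.05 m or angle between cup_near's own z axis and vertical above 0.6 rad).
Of grip1, grip2, grip3, grip4, grip5, grip6 only 3 to 5 are there at a start; the rules pass over those that are not, and their reading is None.
At some moment in a run one of grip1, grip2, grip3, grip4, grip5, grip6, follower may be knocked a few centimetres aside while the robot is not near it.
It also fails if it takes over 210 s, if anything falls off the work surface, if the arm or the gripper's body presses on something with over 40 N, if the wrist force passes 120 N, or if a joint passes its speed limit or range.

## Working session

There is one attempt and no reset: what is moved stays moved. The work goes in short steps, Python scripts to look and compute and a tool call to move; the robot and the scene stay as the last step left them, time stands still between calls to the robot, and variables do not carry over. Pictures are saved under pics/ and viewed, at most 14 in all, crops included, and the job is handed in when it is done.

Besides the shell and the picture viewer there is one more tool, called as name([rows], argument=value, ...), one row to a line, values as JSON. carry_out: Moves the arm, as the interface text tells. Its arguments: {"type":"object","properties":{"series":{"type":"array"},"grip":{"type":"number"}},"required":["series"]}

```bash
mkdir -p pics
cat > h.py <<'E'
import numpy as np, cv2
from station import ctrl, viewer, sign_off
def cal(n):
    c=viewer.calibration(n); return np.array(c["intrinsics"]),np.array(c["R"]),np.array(c["t"])
def ray(n,p):
    K,R,t=cal(n); o=-R.T@t; d=R.T@np.linalg.inv(K)@np.array([p[0],p[1],1.]); return o,d/np.linalg.norm(d)
def at_z(n,p,z):
    o,d=ray(n,p); return o+d*(z-o[2])/d[2]
def tri(p,q,a="scene",b="top"):
    o1,d1=ray(a,p);o2,d2=ray(b,q)
    s=np.linalg.lstsq(np.c_[d1,-d2],o2-o1,rcond=None)[0]
    x,y=o1+s[0]*d1,o2+s[1]*d2; return (x+y)/2,np.linalg.norm(x-y)
def proj(n,X):
    K,R,t=cal(n); c=K@(R@np.asarray(X,float)+t); return c[:2]/c[2]
def snap(n,f):
    im=viewer.get_image(n); cv2.imwrite("pics/"+f,im[:,:,::-1]); return im
E
python3 - <<'E'
from h import *
np.set_printoptions(precision=1,suppress=True)
for n in("scene","top"):
    snap(n,n+"0.png"); K,R,t=cal(n); print(n,K.tolist(),-R.T@t,R.tolist())
    for l in ["press","rail","rail_tube","rail_trough","plunger_top","follower_grip","grip1_heel","cup_near","disc","sander","offcut"]:
        print(n,l,[(np.round(r["location"],1).tolist(),round(r["score"],2)) for r in viewer.spot_point(n,l)][:9])
s=ctrl.observe();print(s)
E
```

```text
scene [[457.4859939359534, 0.0, 251.10876079543874], [0.0, 457.4859939359534, 198.19517349753835], [0.0, 0.0, 1.0]] [1392.   -78.4  920.9] [[0.08165920451504682, 0.9965152252700556, -0.017005296908316068], [0.6602561285945473, -0.06686995948693883, -0.7480576536414529], [-0.7465879847488244, 0.04985794142546787, -0.6634158324199869]]
scene press [([269.7, 267.9], 0.79)]
scene rail [([410.0, 236.2], 0.62), ([207.0, 262.3], 0.59)]
scene rail_tube [([283.8, 234.7], 0.69), ([209.1, 211.1], 0.31)]
scene rail_trough [([312.0, 222.7], 0.88)]
scene plunger_top [([199.9, 241.3], 0.44)]
scene follower_grip [([218.9, 244.8], 0.73)]
scene grip1_heel [([191.0, 208.5], 0.6), ([208.6, 192.0], 0.58), ([238.2, 227.6], 0.57), ([196.0, 232.4], 0.44), ([214.1, 213.8], 0.42)]
scene cup_near [([410.8, 235.9], 0.63)]
scene disc [([94.4, 246.5], 0.73)]
scene sander [([389.6, 205.2], 0.89)]
scene offcut [([132.1, 225.2], 0.75)]
top [[393.0460361675545, 0.0, 257.6694880515371], [0.0, 393.0460361675545, 194.21455912925904], [0.0, 0.0, 1.0]] [ 310.5   -7.3 1259.9] [[-0.008888535712944146, -0.9998742752092531, 0
[... 502 characters left out ...]
4, 251.5], 0.53), ([292.2, 217.3], 0.52), ([232.4, 147.7], 0.52), ([267.4, 199.3], 0.48)]
top cup_near [([122.9, 177.9], 0.98), ([250.7, 221.6], 0.36)]
top disc [([385.9, 193.2], 0.68), ([291.3, 217.3], 0.4)]
top sander [([128.8, 218.7], 0.8)]
top offcut [([360.0, 217.4], 0.63), ([207.5, 143.1], 0.15)]
{'clock': 1.2, 'joint_pos': array([ 1.3,  0.2, -0. ,  1.3,  0. ,  1.6]), 'qd': array([-0.,  0., -0., -0., -0.,  0.]), 'joint_efforts': array([ -0. , -68.6,  48.7,   0. ,  -0. ,   0. ]), 'ee_pos': array([127.5, 483.5, 253.3]), 'ee_rot': array([-0. ,  0.1,  1. ,  0. ]), 'force': array([-0.4,  0.3,  0. ]), 'wrist_torque': array([-0.1,  0. , -0. ]), 'finger_force': 0.0, 'width': 85.54884951362946}
```

View pics/scene0.png

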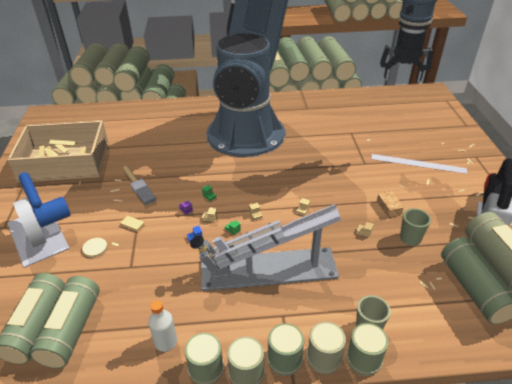

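View pics/top0.png

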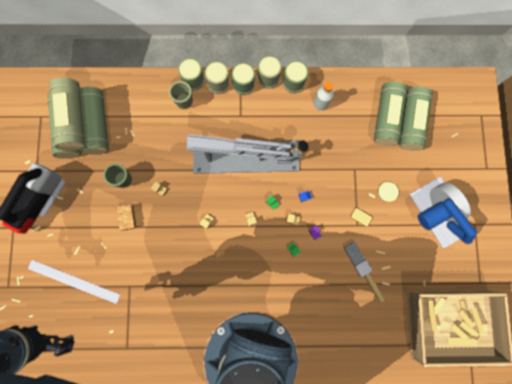

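The images show four pale grips: scene (209,215), (255,211), (303,207) and (365,230), or top (294,217), (252,218), (207,221) and (160,187). The coloured look-alikes sit among them at top (273,201), (306,196), (315,231) and (293,249). The rail runs downhill towards image right in the top view. I'll zoom in next.

Run:
```python
from h import *
a=cv2.imread("pics/scene0.png"); b=cv2.imread("pics/top0.png")
A=cv2.resize(a[190:290,180:380],None,fx=4,fy=4,interpolation=cv2.INTER_CUBIC)
B=cv2.resize(b[130:180,180:320],None,fx=5,fy=5,interpolation=cv2.INTER_CUBIC)[:, :800]
B=cv2.resize(b[130:180,180:320],(800,286),interpolation=cv2.INTER_CUBIC)
cv2.imwrite("pics/c1.png",A); cv2.imwrite("pics/c2.png",B)
S=[(209,215),(255,211),(303,207),(365,230)];T=[(294,217),(252,218),(207,221),(160,187)]
row=lambda im,P:np.hstack([cv2.resize(im[v-12:v+13,u-12:u+13],(200,200),interpolation=cv2.INTER_CUBIC) for u,v in P])
cv2.imwrite("pics/c3.png",np.vstack([row(a,S),row(b,T)]))
```

```text
(no output)
```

View pics/c1.png

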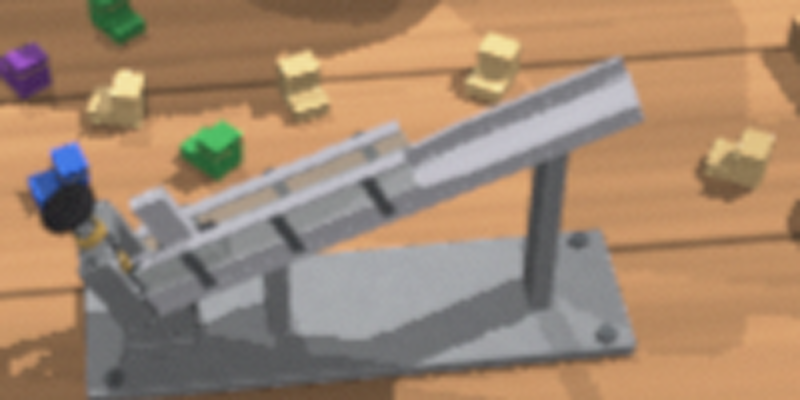

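View pics/c2.png

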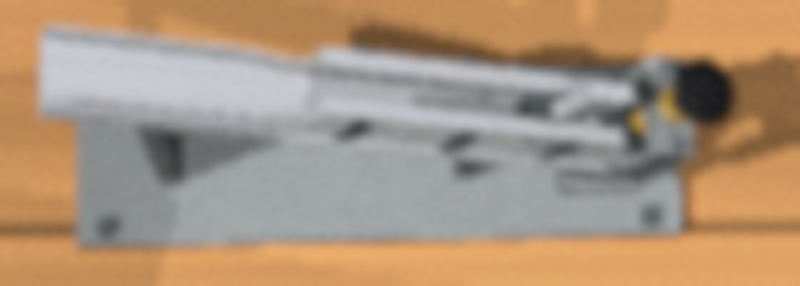

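View pics/c3.png

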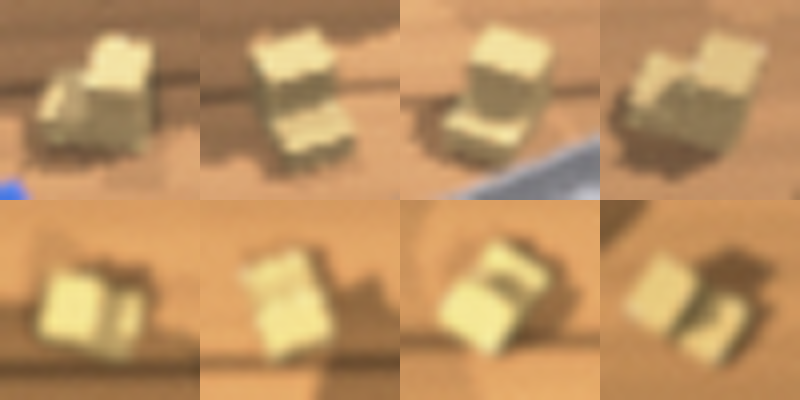

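The crops show the follower plate at scene (221,244) in the lower tube. In the four grip crops (top view), each tongue points away from its heel, left to right: right, up, up-right and lower-right. Next I'll fit the poses.

```bash
cat > fit.py <<'E'
from h import *
from scipy.optimize import minimize,least_squares
def block(p):  # x,y,yaw,z0 -> convex pieces (heel, tongue), corners in world
    x,y,a,z0=p; c,s=np.cos(a),np.sin(a); out=[]
    for (x0,x1,h) in((-10,10,30),(10,28,12)):
        out.append(np.array([[x+c*u-s*v,y+s*u+c*v,z0+w] for u in(x0,x1) for v in(-13,13) for w in(0,h)]))
    return out
def sil(n,p,c0,S=8,W=40):
    m=np.zeros((W*S,W*S),np.uint8)
    for B in block(p):
        q=np.array([(proj(n,X)-c0+W/2+0.5)*S for X in B]).astype(np.float32)
        cv2.fillConvexPoly(m,np.round(cv2.convexHull(q)*16).astype(np.int32),255,shift=4)
    return cv2.resize(m,(W,W),interpolation=cv2.INTER_AREA)/255.
def pale(im):
    h=cv2.cvtColor(im,cv2.COLOR_RGB2HSV).astype(int)
    return (h[...,0]>=17)&(h[...,0]<=32)&(h[...,1]>50)
def gripmask(im,c,W=40):
    u,v=np.round(c).astype(int); return im[v-W//2:v+W//2,u-W//2:u+W//2],np.array([u,v],float)
def fitgrip(masks,x0,z0=0.):
    def cost(p):
        return sum(np.sum((sil(n,(*p[:2],p[2],z0),c0)-m)**2) for n,m,c0 in masks)
    best=None
    for a in np.linspace(-np.pi,np.pi,16,endpoint=False):
        c=cost((x0[0],x0[1],a))
        r=minimize(cost,(x0[0],x0[1],a),method="Nelder-Mead",options=dict(initial_simplex=[[x0[0],x0[1],a],[x0[0]+8,x0[1],a],[x0[0],x0[1]+8,a],[x0[0],x0[1],a+.3]],maxiter=70))
        if best is None or r.fun<best.fun: best=r
    return best
E
cat > m1.py <<'E'
from fit import *
np.set_printoptions(precision=1,suppress=True)
t25=np.deg2rad(25);Rs=np.array([[np.cos(t25),0,np.sin(t25)],[0,1,0],[-np.sin(t25),0,np.cos(t25)]])
def pw(p,X):c,s=np.cos(p[2]),np.sin(p[2]);return np.array([p[0],p[1],0])+np.array([[c,-s,0],[s,c,0],[0,0,1]])@X
def rw(p,X):return pw(p,np.array([p[3],p[5],p[4]])+Rs@np.array(X,float))
obs=[("scene",(269.7,267.9),0,(0,0,0)),("top",(244.9,156.3),0,(0,0,0)),
("scene",(207,262.3),1,(0,0,0)),("scene",(283.8,234.7),1,(-205,0,0)),("scene",(312,222.7),1,(-278,0,0)),("top",(205.5,144.6),1,(-278,0,0)),
("scene",(199.9,241.3),1,(-11,0,95)),("top",(306.6,143.7),1,(-11,0,95)),("scene",(218.9,244.8),1,(-55,0,55)),("top",(285.8,150.2),1,(-55,0,55)),
("top",(187,134.9),1,(-340,21,10)),("top",(187,149.6),1,(-340,-21,10)),("scene",(335,204.5),1,(-340,-21,10)),
("top",(194,172.9),0,(-172.5,-50,10)),("top",(299.7,171.1),0,(172.5,-50,10)),("scene",(202.5,288),0,(172.5,50,10)),("scene",(338,277),0,(-172.5,50,10)),("scene",(330.8,248),0,(-172.5,-50,10))]
def res(p):
    return np.concatenate([(proj(n,(rw if k else pw)(p,np.array(X,float)))-q) for n,q,k,X in obs]+[[p[5]/2]])
r=least_squares(res,[430,-0,-1.57,150,30,0],loss="soft_l1",x_scale=[10,10,.1,10,10,10]);p=r.x
print("press",p);rr=res(p)[:-1].reshape(-1,2)
for o,e in zip(obs,rr):print(o[0],o[3],e)
np.save("press.npy",p)
for nm,X in dict(rail=(0,0,0),fol=(-55,0,55),tube=(-205,0,0),trough=(-278,0,0),end=(-340,0,0),ptop=(-11,0,95)).items():print(nm,rw(p,X))
ims={n:cv2.imread(f"pics/{n}0.png")[:,:,::-1] for n in("scene","top")}
S=[(209,215),(255,211),(303,207),(365,230)];T=[(294,217),(252,218),(207,221),(160,187)]
for s,t in zip(S,T):
    ms=[]
    for n,c in(("scene",s),("top",t)):
        w,c0=gripmask(ims[n],c);h=cv2.cvtColor(np.ascontiguousarray(w),cv2.COLOR_RGB2HSV)
        # grabcut-seeded segmentation
        g=np.full((40,40),cv2.GC_BGD,np.uint8);g[6:34,6:34]=cv2.GC_PR_BGD;g[12:28,12:28]=cv2.GC_PR_FGD;g[19:22,19:22]=cv2.GC_FGD
        big=viewer.trace(n,"grip1_heel")if False else None
        ms.append((n,c0,w))
    X,e=tri(s,t)
    print("tri",X,e)
for n in("scene","top"):
    viewer.get_image(n)
    R=viewer.trace(n,"grip1_heel");print(n,[(np.round(q["box"],1).tolist(),round(q["score"],2),int(q["pixels"].sum())) for q in R])
    np.save(f"tr_{n}.npy",np.array([q["pixels"] for q in R]))
E
python3 m1.py
```

```text
press [634.8  13.3  -1.6 147.3  36.7  -0.6]
scene (0, 0, 0) [-1.1  1.1]
top (0, 0, 0) [0.6 1. ]
scene (0, 0, 0) [3.4 2.1]
scene (-205, 0, 0) [ 1.1 -0.3]
scene (-278, 0, 0) [1.  0.4]
top (-278, 0, 0) [3.  0.3]
scene (-11, 0, 95) [-5.1 -0.8]
top (-11, 0, 95) [-2.3  2. ]
scene (-55, 0, 55) [ 0.3 -1.2]
top (-55, 0, 55) [-1.  -2.5]
top (-340, 21, 10) [ 1.7 -0.4]
top (-340, -21, 10) [ 1.6 -0.6]
scene (-340, -21, 10) [-1.  0.]
top (-172.5, -50, 10) [-1.5 -0.3]
top (172.5, -50, 10) [-1.  -0.6]
scene (172.5, 50, 10) [-0.9  0.1]
scene (-172.5, 50, 10) [ 1.4 -1. ]
scene (-172.5, -50, 10) [-0.3 -1.4]
rail [ 636.1 -134.    36.7]
fol [ 635.8 -107.4  109.8]
tube [633.6  51.8 123.3]
trough [632.7 117.9 154.2]
end [631.9 174.1 180.4]
ptop [ 636.5 -164.2  127.4]
tri [ 434.8 -138.4   17. ] 3.641066933409106
tri [432.5  -5.4  18.1] 2.80673307708896
tri [424.5 136.7  13.3] 1.301111486770102
tri [535.1 289.3  14.3] 3.216546631724417
scene [([193.3, 232.2, 15.3, 15.7], 0.62, 124), ([209.6, 213.7, 15.0, 12.0], 0.55, 153), ([187.2, 209.2, 9.9, 16.4], 0.55, 123), ([235.8, 228.7, 14.0, 12.8], 0.53, 152), ([209.8, 193.9, 13.9, 17.5], 0.47, 152)]
top [([292.9, 220.0, 14.7, 10.6], 0.68, 102), ([291.1, 251.8, 15.1, 14.9], 0.5, 108)]
```

```bash
sed -i 's/^("scene",(207,262.3),1,(0,0,0)),/ /; s/(199.9,241.3)/(196.5,241)/; s/(306.6,143.7)/(303.4,146.1)/' m1.py; sed -i '/^ims=/,$d' m1.py; python3 m1.py
cat > grips.py <<'E'
from fit import *
import sys
def mask(im,c,W=40):
    w,c0=gripmask(im,c,W);f=w.astype(float)+1
    r=(f[...,1]/f[...,0]); b=f[...,2]/f[...,0]
    wood=np.median(np.r_[r[:5].ravel(),r[-5:].ravel(),r[:,:5].ravel()])
    m=((r-wood)>0.06)&(f[...,0]>60)&(r<1.0)
    n,l,st,ce=cv2.connectedComponentsWithStats(m.astype(np.uint8),connectivity=8)
    k=[i for i in range(1,n) if st[i,4]>30]
    if not k:return m,c0,wood
    k=min(k,key=lambda i:np.hypot(*(ce[i]-W/2)))
    m=cv2.morphologyEx((l==k).astype(np.uint8),cv2.MORPH_CLOSE,np.ones((3,3)))
    return m,c0,wood
def run(ims,S,T,out=None):
    R=[];tiles=[[],[]]
    for s,t in zip(S,T):
        X,e=tri(s,t);ms=[]
        for n,c in(("scene",s),("top",t)):
            m,c0,wd=mask(ims[n],c);ms.append((n,m.astype(float),c0))
        r=fitgrip(ms,X[:2]);x,y,a=r.x;R.append(r.x)
        print("grip",r.x[:2].round(1),"yaw",round(np.rad2deg(a)%360,1),"cost",round(r.fun,1),[int(m[1].sum()) for m in ms])
        for i,(n,m,c0) in enumerate(ms):
            w=gripmask(ims[n],c0)[0];v=cv2.resize(w,(200,200))[:,:,::-1].copy()
            cs,_=cv2.findContours((cv2.resize(sil(n,(x,y,a,0),c0),(200,200))>.5).astype(np.uint8),0,2);cv2.drawContours(v,cs,-1,(0,0,255),1)
            cs,_=cv2.findContours(cv2.resize(m.astype(np.uint8),(200,200),interpolation=0),0,2);cv2.drawContours(v,cs,-1,(255,0,0),1);
            h=proj(n,(x+19*np.cos(a),y+19*np.sin(a),12));cv2.circle(v,tuple(int(k) for k in (h-c0+20.5)*5),2,(0,255,0),-1)
            tiles[i].append(v)
    if out:cv2.imwrite(out,np.vstack([np.hstack(q) for q in tiles]))
    return np.array(R)
if __name__=="__main__":
    ims={n:cv2.imread(f"pics/{n}0.png")[:,:,::-1] for n in("scene","top")}
    S=[(209,215),(255,211),(303,207),(365,230)];T=[(294,217),(252,218),(207,221),(160,187)]
    np.save("grips.npy",run(ims,S,T,"pics/fit0.png"))
E
python3 grips.py
```

```text
press [634.6  13.3  -1.6 145.4  35.1  -1. ]
scene (0, 0, 0) [-1.1  1. ]
top (0, 0, 0) [0.6 1.1]
scene (-205, 0, 0) [ 1.8 -0.1]
scene (-278, 0, 0) [1.6 0.7]
top (-278, 0, 0) [2.4 0.7]
scene (-11, 0, 95) [-0.8 -0.4]
top (-11, 0, 95) [0.2 0.1]
scene (-55, 0, 55) [ 1.1 -1. ]
top (-55, 0, 55) [-1.6 -2.1]
top (-340, 21, 10) [ 1.1 -0. ]
top (-340, -21, 10) [ 1.  -0.3]
scene (-340, -21, 10) [-0.3  0.4]
top (-172.5, -50, 10) [-1.5 -0.4]
top (172.5, -50, 10) [-1.  -0.4]
scene (172.5, 50, 10) [-0.9 -0.1]
scene (-172.5, 50, 10) [ 1.4 -1. ]
scene (-172.5, -50, 10) [-0.3 -1.4]
rail [ 635.2 -132.2   35.1]
fol [ 634.9 -105.6  108.2]
tube [633.   53.6 121.7]
trough [632.2 119.8 152.6]
end [631.6 176.  178.8]
ptop [ 635.6 -162.3  125.8]Traceback (most recent call last):
  File "grips.py", line 33, in <module>
    np.save("grips.npy",run(ims,S,T,"pics/fit0.png"))
                        ~~~^^^^^^^^^^^^^^^^^^^^^^^^^
  File "grips.py", line 20, in run
    r=fitgrip(ms,X[:2]);x,y,a=r.x;R.append(r.x)
  File "fit.py", line 25, in fitgrip
    r=minimize(cost,(x0[0],x0[1],a),method="Nelder-Mead",options=dict(
[... 296 characters left out ...]
fit.py", line 21, in cost
    return sum(np.sum((sil(n,(*p[:2],p[2],z0),c0)-m)**2) for n,m,c0 in masks)
  File "fit.py", line 21, in <genexpr>
    return sum(np.sum((sil(n,(*p[:2],p[2],z0),c0)-m)**2) for n,m,c0 in masks)
                       ~~~^^^^^^^^^^^^^^^^^^^^^^^
  File "fit.py", line 11, in sil
    q=np.array([(proj(n,X)-c0+W/2+0.5)*S for X in B]).astype(np.float32)
                 ~~~~^^^^^
  File "h.py", line 14, in proj
    K,R,t=cal(n); c=K@(R@np.asarray(X,float)+t); return c[:2]/c[2]
          ~~~^^^
  File "h.py", line 4, in cal
    c=viewer.calibration(n); return np.array(c["intrinsics"]),np.array(c["R"]),np.array(c["t"])
ValueError: time passes only in moves, steps and waits
```

```bash
python3 - <<'E'
import re
s=open("h.py").read()
s=s.replace('''def cal(n):
''','''import pickle,os
if not os.path.exists("cal.pkl"): pickle.dump({n:viewer.calibration(n) for n in("scene","top")},open("cal.pkl","wb"))
_C=pickle.load(open("cal.pkl","rb"))
def cal(n):
''').replace("c=viewer.calibration(n);","c=_C[n];")
s+='''
from scipy.spatial.transform import Rotation as Ro
def rotm(q): return Ro.from_quat(np.r_[q[1:],q[0]]).as_matrix()
t25=np.deg2rad(25);Rs=np.array([[np.cos(t25),0,np.sin(t25)],[0,1,0],[-np.sin(t25),0,np.cos(t25)]])
def pw(p,X):c,s=np.cos(p[2]),np.sin(p[2]);return np.array([p[0],p[1],0])+np.array([[c,-s,0],[s,c,0],[0,0,1]])@X
def rw(X,p=None):
    p=np.load("press.npy") if p is None else p
    return pw(p,np.array([p[3],p[5],p[4]])+Rs@np.array(X,float))
def state():
    s=ctrl.observe();R=rotm(s["ee_rot"]);return s,R,np.array(s["ee_pos"])
def yaw_of(R): return np.arctan2(R[1,0],R[0,0])  # world yaw of tool x
def turn_for(R,a,mod=np.pi):
    """turn about tool z (deg) so that tool x lies along world yaw a (mod pi): tool z is down -> sign flips"""
    d=(a-yaw_of(R)+mod/2)%mod-mod/2; return -np.rad2deg(d)
def shift(R,d): return R.T@np.asarray(d,float)
'''
open("h.py","w").write(s)
E
python3 grips.py
python3 - <<'E'
from h import *
np.set_printoptions(precision=2,suppress=True)
s,R,e=state();print(s["joint_pos"],e,R.tolist())
p=np.load("press.npy");print(p)
G=rw((-57,0,60))+[0,0,3];print("G",G,"yaw",np.rad2deg(p[2]),"turn",turn_for(R,p[2]),"shift",shift(R,[*(G-e)[:2],0]),"uphill 10mm",rw((-67,0,60))-rw((-57,0,60)))
E
```

```text
grip [ 430.4 -129.4] yaw 256.6 cost 24.2 [164, 125]
grip [421.9  -4.9] yaw 16.5 cost 25.6 [158, 118]
grip [417.6 141.9] yaw 330.6 cost 438.6 [566, 130]
grip [533.8 298. ] yaw 239.8 cost 22.8 [172, 128]
[ 1.31  0.21 -0.03  1.32 -0.    1.57] [127.46 483.46 253.29] [[-0.9669544929188166, 0.2549490313340042, 6.779928429780424e-06], [0.25494903095110305, 0.9669544924027381, -3.520307778282137e-05], [-1.5530872834051135e-05, -3.231123804357934e-05, -0.9999999993573881]]
[634.55  13.26  -1.56 145.43  35.07  -1.05]
G [ 634.92 -105.87  116.53] yaw -89.31691426402755 turn 74.54634924482382 shift [-640.94 -440.48    0.02] uphill 10mm [-0.11  9.06  4.23]
```

View pics/fit0.png

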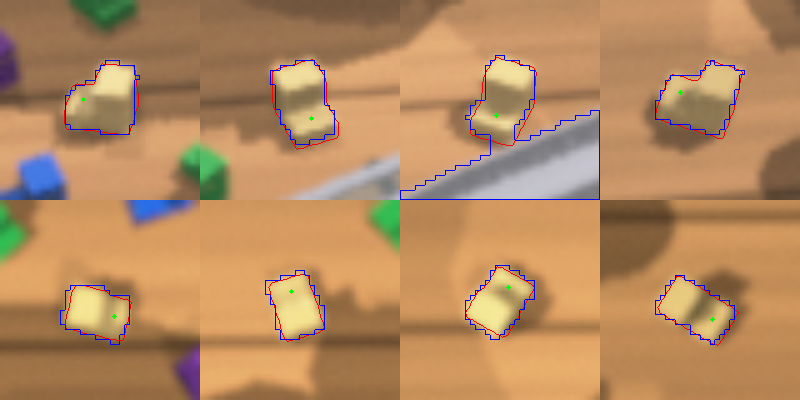

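The fitted outlines match the blocks, and the green tongue dots lie on the tongues in both views. Next I'll move to the follower.

carry_out([
  [[0,0,0],7.1],
  [[0,0,0],7.1],
  [[0,0,0],7.1],
  [[0,0,0],7.1],
  [[0,0,0],7.1],
  [[0,0,0],7.1],
  [[0,0,0],7.1],
  [[0,0,0],7.1],
  [[0,0,0],7.1],
  [[0,0,0],7.1],
  [[0,0,0],3.5],
], grip=45)

```text
clock: 2.32
ee_pos: [127.5, 483.5, 253.3]
ee_rot: [-0.0, 0.705, 0.709, 0.0]
force: [-0.4, 0.0, 0.1]
width: 45.0
finger_force: 0.0
```

carry_out([
  [[-29.5,25,0],0],
  [[-29.5,25,0],0],
  [[-29.5,25,0],0],
  [[-29.5,25,0],0],
  [[-29.5,25,0],0],
  [[-29.5,25,0],0],
  [[-29.5,25,0],0],
  [[-29.5,25,0],0],
  [[-29.5,25,0],0],
  [[-29.5,25,0],0],
  [[-29.5,25,0],0],
  [[-29.5,25,0],0],
  [[-29.5,25,0],0],
  [[-29.5,25,0],0],
  [[-29.5,25,0],0],
  [[-29.5,25,0],0],
  [[-29.5,25,0],0],
  [[-29.5,25,0],0],
  [[-29.5,25,0],0],
  [[-29.5,25,0],0],
])

```text
clock: 3.98
ee_pos: [635.8, -101.9, 253.2]
ee_rot: [0.0, 0.703, 0.712, 0.0]
force: [0.7, 1.8, 0.6]
width: 44.8
finger_force: 0.0
```

carry_out([
  [[-4,-1,20],0],
  [[0,0,30],0],
  [[0,0,30],0],
  [[0,0,30],0],
  [[0,0,15],0],
  [[0,0,8],0],
  [[0,0,3],0],
  [[0,0,0],0],
])

```text
clock: 4.65
ee_pos: [634.1, -104.1, 117.5]
ee_rot: [0.0, 0.703, 0.712, -0.0]
force: [0.0, 0.3, -0.4]
width: 44.9
finger_force: 0.0
```

Run:
```python
from h import *
s,R,e=state();print(e,s["force"])
a=snap("scene","s1.png");b=snap("top","t1.png")
for n in("scene","top"):print(n,[(np.round(r["location"],1).tolist(),round(r["score"],2)) for r in viewer.spot_point(n,"follower_grip")][:2], proj(n,e+[0,0,-3]),proj(n,rw((-55,0,55))))
A=cv2.resize(a[200:270,180:260],(560,490),interpolation=cv2.INTER_CUBIC)
cv2.imwrite("pics/s1c.png",A[:,:,::-1])
```

```text
[ 634.1012303  -104.13098084  117.48715924] [ 0.01969819  0.31827921 -0.41321723]
scene [([256.6, 208.7], 0.69), ([217.9, 247.7], 0.57)] [220.41180064 241.69122656] [219.98842382 243.78020568]
top [] [283.86140451 147.83435821] [284.16508104 148.14331146]
```

View pics/s1c.png

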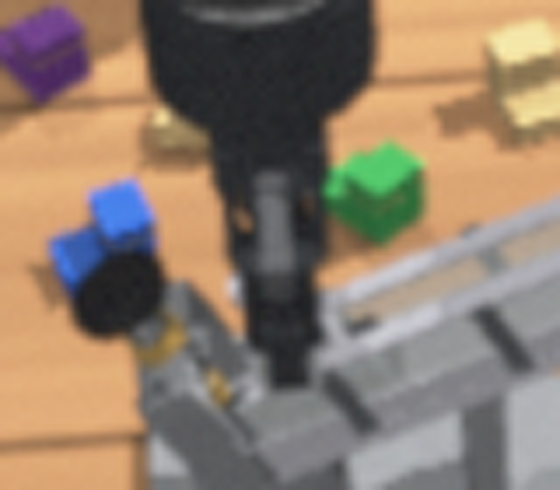

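The jaws straddle the plate just uphill of the bridge; the plate's edge peeks out at crop (235,288). Next I'll close and pull uphill.

carry_out([
  [[0,0,0],0],
  [[0,0,0],0],
  [[0,0,0],0],
  [[0,0,0],0],
  [[0,0,0],0],
  [[0,0,0],0],
], grip=0)

```text
clock: 5.35
ee_pos: [634.4, -104.3, 117.9]
ee_rot: [0.001, 0.703, 0.712, 0.0]
force: [-0.4, -2.0, 5.9]
width: 9.0
finger_force: 64.7
```

carry_out([
  [[4.5,0,-2.1],0],
  [[9,0,-4.2],0],
  [[9,0,-4.2],0],
  [[9,0,-4.2],0],
  [[9,0,-4.2],0],
])

```text
clock: 5.77
ee_pos: [633.7, -63.9, 136.7]
ee_rot: [0.001, 0.703, 0.711, -0.0]
force: [1.8, -4.9, 2.6]
width: 9.4
finger_force: 64.3
```

carry_out([
  [[13.6,0,-6.3],0],
  [[13.6,0,-6.3],0],
  [[13.6,0,-6.3],0],
  [[13.6,0,-6.3],0],
  [[13.6,0,-6.3],0],
  [[13.6,0,-6.3],0],
  [[13.6,0,-6.3],0],
  [[13.6,0,-6.3],0],
  [[13.6,0,-6.3],0],
  [[13.6,0,-6.3],0],
  [[13.6,0,-6.3],0],
  [[13.6,0,-6.3],0],
  [[0,0,0],0],
])

```text
clock: 6.85
ee_pos: [631.8, 101.5, 213.5]
ee_rot: [0.001, 0.702, 0.712, 0.001]
force: [-0.7, -1.3, 12.9]
width: 9.2
finger_force: 62.6
```

Run:
```python
from h import *
s,R,e=state();print(e,s["force"],s["width"])
a=snap("scene","s2.png")
cv2.imwrite("pics/s2c.png",cv2.resize(a[150:290,180:340],(640,560),interpolation=cv2.INTER_CUBIC)[:,:,::-1])
```

```text
[631.83166155 101.53701151 213.50478417] [-0.67795521 -1.26515687 12.92337253] 9.201071493068131
```

View pics/s2c.png

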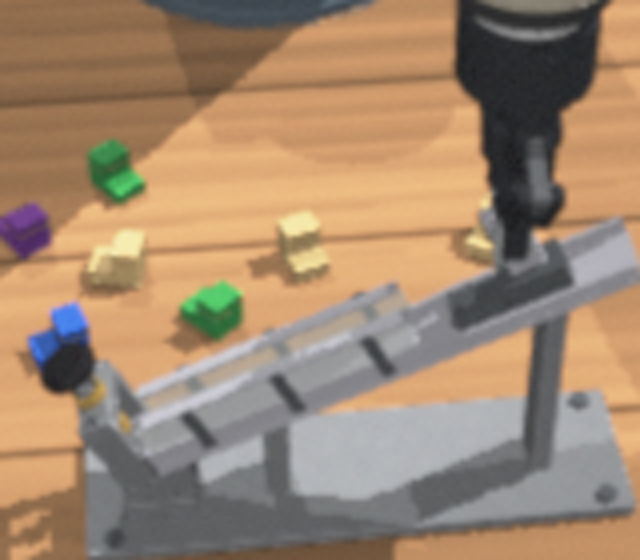

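The follower lies wholly in the open trough (crop 450–575, 245–325), clear of the tube. I'll lift it and carry it to the clear bench near (515,170).

carry_out([
  [[0,0,-10],0],
  [[0,0,-20],0],
  [[0,0,-20],0],
  [[10,-15,0],0],
  [[15,-25,0],0],
  [[15,-25,0],0],
  [[15,-25,0],0],
  [[13,-26,0],0],
  [[0,0,30],0],
  [[0,0,35],0],
  [[0,0,35],0],
  [[0,0,35],0],
  [[0,0,20],0],
  [[0,0,8],0],
  [[0,0,3],0],
  [[0,0,0],0],
])

```text
clock: 8.23
ee_pos: [514.8, 166.2, 96.4]
ee_rot: [-0.0, 0.703, 0.712, 0.0]
force: [0.1, -0.5, -1.2]
width: 8.9
finger_force: 60.2
```

carry_out([
  [[0,0,5],0],
  [[0,0,5],0],
  [[0,0,4],0],
  [[0,0,2],0],
  [[0,0,2],0],
  [[0,0,2],0],
  [[0,0,0],0],
])

```text
clock: 8.82
ee_pos: [515.0, 166.4, 76.8]
ee_rot: [0.0, 0.703, 0.712, 0.001]
force: [-4.6, 0.9, 16.6]
width: 9.1
finger_force: 63.1
```

carry_out([
  [[0,0,2],0],
  [[0,0,2],0],
  [[0,0,2],0],
  [[0,0,2],0],
  [[0,0,0],0],
])

```text
clock: 9.23
ee_pos: [517.5, 169.6, 72.3]
ee_rot: [-0.0, 0.702, 0.712, 0.005]
force: [-10.4, 17.9, 54.4]
width: 9.2
finger_force: 73.7
```

carry_out([
  [[0,0,-4],0],
  [[0,0,0],0],
])

```text
clock: 9.4
ee_pos: [515.3, 166.6, 73.2]
ee_rot: [0.0, 0.702, 0.712, 0.001]
force: [-0.3, 2.7, 4.5]
width: 9.2
finger_force: 66.2
```

carry_out([
  [[0,0,0],0],
  [[0,0,0],0],
  [[0,0,0],0],
  [[0,0,0],0],
], grip=20)

```text
clock: 9.73
ee_pos: [514.3, 165.9, 71.4]
ee_rot: [-0.0, 0.703, 0.712, -0.0]
force: [0.3, -0.1, -0.3]
width: 20.4
finger_force: 0.0
```

Run:
```python
from h import *
s,R,e=state();print(e,s["force"],s["width"])
a=snap("scene","s3.png")
cv2.imwrite("pics/s3c.png",cv2.resize(a[150:290,180:400],(792,504),interpolation=cv2.INTER_CUBIC)[:,:,::-1])
```

```text
[514.34901792 165.8989526   71.42198036] [ 0.27987312 -0.14105838 -0.29229897] 20.38114807221798
```

View pics/s3c.png

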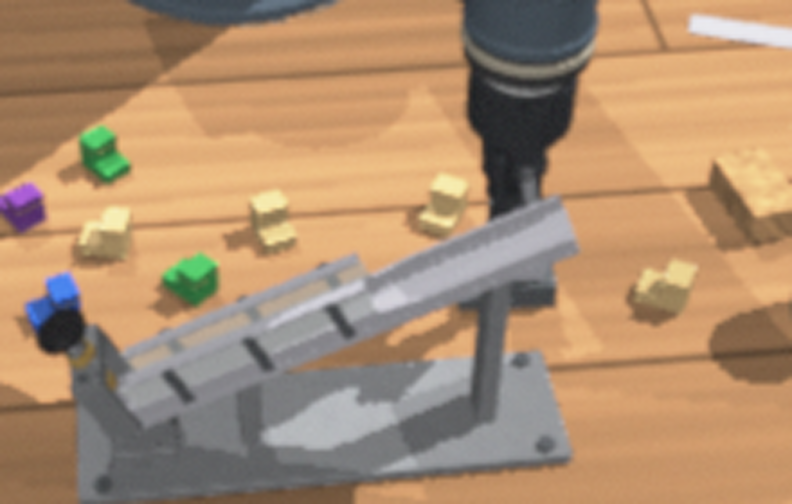

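The follower stands flat on the bench behind the trough and all the grips are in place. Grip 4 is next.

carry_out([
  [[0,0,-30],0],
  [[0,0,-35],0],
  [[0,0,-25],0],
  [[33.3,5.5,0],0],
  [[33.3,5.5,0],0],
  [[33.3,5.4,0],0],
  [[33.3,5.4,0],0],
  [[0,0,0],7],
  [[0,0,0],7],
  [[0,0,0],7],
  [[0,0,0],7],
  [[0,0,20],2.9],
  [[0,0,30],0],
  [[0,0,20],0],
  [[0,0,0],0],
], grip=70)

```text
clock: 11.03
ee_pos: [532.5, 298.3, 87.5]
ee_rot: [-0.0, 0.867, 0.499, -0.003]
force: [-0.9, -0.7, -1.1]
width: 69.9
finger_force: 0.0
```

Run:
```python
from h import *
np.set_printoptions(precision=2,suppress=True)
s,R,e=state();print(e,np.rad2deg(yaw_of(R)),s["joint_pos"])
g=np.load("grips.npy")[3];a=g[2];T=np.r_[g[:2]-1.5*np.array([np.cos(a),np.sin(a)]),33]
print("shift",shift(R,T-e),turn_for(R,a))
```

```text
[532.47 298.27  87.55] 59.82635707085074 [ 0.51  0.52 -0.02  1.04 -0.    2.61]
shift [ 2.27  1.44 54.53] 0.0219667032224584
```

carry_out([
  [[2.3,1.4,15],0],
  [[0,0,20],0],
  [[0,0,13],0],
  [[0,0,6],0],
  [[0,0,0],0],
])

```text
clock: 11.45
ee_pos: [536.7, 300.6, 37.5]
ee_rot: [-0.0, 0.867, 0.499, -0.001]
force: [0.2, 0.2, 0.5]
width: 70.1
finger_force: 0.0
```

carry_out([
  [[0,0,0],0],
  [[0,0,0],0],
  [[0,0,0],0],
  [[0,0,0],0],
  [[0,0,0],0],
  [[0,0,0],0],
], grip=0)

```text
clock: 11.95
ee_pos: [537.6, 301.2, 39.1]
ee_rot: [-0.0, 0.867, 0.499, 0.001]
force: [-2.3, -0.3, 9.8]
width: 24.4
finger_force: 59.2
```

carry_out([
  [[0,0,-10],0],
  [[0,0,-30],0],
  [[0,0,-35],0],
  [[0,0,-35],0],
  [[0,0,-35],0],
  [[0,0,-25],0],
  [[0,0,0],0],
  [[0,0,0],0],
])

```text
clock: 12.62
ee_pos: [537.7, 301.2, 210.0]
ee_rot: [0.0, 0.867, 0.499, 0.002]
force: [-0.1, -0.4, -0.5]
width: 24.2
finger_force: 59.1
```

```bash
cat > go.py <<'E'
from h import *
np.set_printoptions(precision=2,suppress=True)
import sys
s,R,e=state();print(e,"yaw",np.rad2deg(yaw_of(R)),"q6",s["joint_pos"][5],s["force"],s["width"])
p=np.load("press.npy")
P=rw((-285,0,0));print("trough-place",P)
# world xy offset expressed in tool axes once the tool x is uphill
a=p[2]+np.pi;Rp=np.array([[np.cos(a),np.sin(a),0],[np.sin(a),-np.cos(a),0],[0,0,-1]])
print("turn",turn_for(R,p[2]),"d(after turn)",Rp.T@(P+[0,0,float(sys.argv[1])]-e),"d(now)",R.T@(P+[0,0,float(sys.argv[1])]-e))
E
python3 go.py 45
```

```text
[537.72 301.21 210.  ] yaw 59.83009185028554 q6 2.6079784802318393 [-0.05 -0.4  -0.47] 24.18101032624625
trough-place [632.16 126.11 155.51]
turn -30.852993885686917 d(after turn) [-176.22   92.34    9.49] d(now) [-103.95  169.62    9.48]
```

carry_out([
  [[0,0,-15],-7],
  [[0,0,-15],-7],
  [[0,0,-5],-7],
  [[0,0,0],-7],
  [[0,0,0],-2.9],
  [[-20,15,0],0],
  [[-30,20,0],0],
  [[-35,20,0],0],
  [[-35,20,0],0],
  [[-35,12,0],0],
  [[-15,5,0],0],
  [[-6,0,0],0],
  [[0,0,0],0],
  [[0,0,0],0],
])

```text
clock: 13.78
ee_pos: [630.7, 126.7, 242.5]
ee_rot: [-0.0, 0.703, 0.712, -0.0]
force: [0.5, 0.6, -0.7]
width: 24.6
finger_force: 59.1
```

```bash
python3 go.py 47
```

```text
[630.66 126.75 242.46] yaw 90.7419349461779 q6 1.7560271270263923 [ 0.49  0.63 -0.71] 24.55200857889865
trough-place [632.16 126.11 155.51]
turn 0.05884921020545399 d(after turn) [-0.65  1.49 39.94] d(now) [-0.66  1.52 39.94]
```

carry_out([
  [[0,1,10],0],
  [[0,0.5,12],0],
  [[0,0,8],0],
  [[0,0,5],0],
  [[0,0,3],0],
  [[0,0,0],0],
  [[0,0,0],0],
])

```text
clock: 14.37
ee_pos: [632.7, 126.3, 205.0]
ee_rot: [0.0, 0.702, 0.712, 0.0]
force: [0.5, -0.8, 0.3]
width: 24.3
finger_force: 59.1
```

Run:
```python
from h import *
s,R,e=state();print(e,s["force"])
a=snap("scene","s4.png")
cv2.imwrite("pics/s4c.png",cv2.resize(a[165:255,265:365],(600,540),interpolation=cv2.INTER_CUBIC)[:,:,::-1])
```

```text
[632.72956786 126.2749313  205.03855846] [ 0.47697419 -0.75315491  0.26439139]
```

View pics/s4c.png

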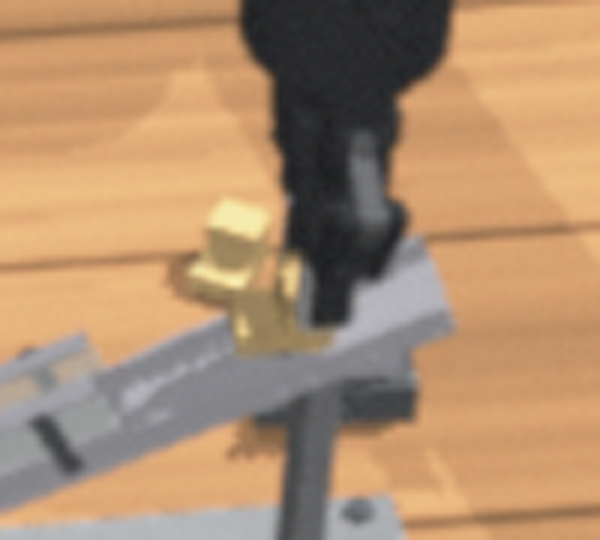

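The block is held level with its tongue downhill over the trough at crop (270,320). I'll lower it slightly and release.

carry_out([
  [[0,0,2],0],
  [[0,0,1.5],0],
  [[0,0,0],0],
])

```text
clock: 14.67
ee_pos: [633.2, 125.9, 202.0]
ee_rot: [0.001, 0.703, 0.712, 0.001]
force: [0.9, -1.4, 4.9]
width: 24.3
finger_force: 59.7
```

carry_out([
  [[0,0,0],0],
  [[0,0,0],0],
  [[0,0,0],0],
  [[0,0,-10],0],
  [[0,0,-25],0],
  [[0,0,-20],0],
], grip=50)

```text
clock: 15.17
ee_pos: [632.3, 125.9, 257.8]
ee_rot: [-0.0, 0.703, 0.712, -0.0]
force: [0.3, -0.3, 1.2]
width: 49.9
finger_force: 0.0
```

```bash
cat > look.py <<'E'
from h import *
import sys
a=snap("scene",sys.argv[1]+".png");b=snap("top",sys.argv[1]+"_t.png")
K=lambda im,r:cv2.resize(im[r[0]:r[1],r[2]:r[3]],(800,int(800*(r[1]-r[0])/(r[3]-r[2]))),interpolation=cv2.INTER_CUBIC)
cv2.imwrite("pics/"+sys.argv[1]+"c.png",np.vstack([K(a,(188,272,185,345)),K(b,(130,165,185,310))[:180]])[:600,:,::-1])
E
python3 look.py s5; python3 go.py 50
```

```text
[633.88 126.27 260.44] yaw 90.73029759122703 q6 1.754671077264272 [-0.33  0.11  0.31] 49.926586124107686
trough-place [632.16 126.11 155.51]
turn 0.04721185525457546 d(after turn) [-0.14 -1.72 54.93] d(now) [-0.19 -2.   54.92]
```

View pics/s5c.png

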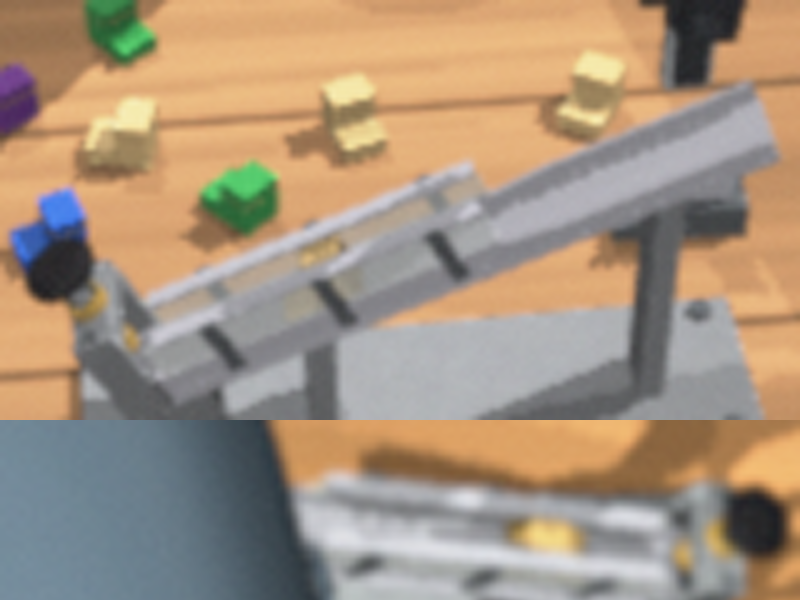

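The first block is sliding down mid-tube, upright, seen at crop (320,250). Next is grip 3.

carry_out([
  [[2,-20,0],0],
  [[3,-32,0],0],
  [[3,-36,0],0],
  [[3,-36,0],0],
  [[3,-36,0],0],
  [[3,-32,0],0],
  [[2,-25,0],0],
  [[0,0,10],-7],
  [[0,0,20],-7],
  [[0,0,25],-7],
  [[0,0,25],-7],
  [[0,0,25],-7],
  [[0,0,25],-7],
  [[0,0,20],-7],
  [[0,0,15],-7],
  [[0,0,5],-3.9],
  [[0,0,0],0],
  [[0,0,0],0],
], grip=70)

```text
clock: 16.77
ee_pos: [415.5, 142.3, 86.5]
ee_rot: [-0.0, 0.255, 0.967, -0.0]
force: [-0.3, 0.6, 0.5]
width: 69.8
finger_force: 0.0
```

```bash
cat > gg.py <<'E'
from fit import *
import sys
from h import *
np.set_printoptions(precision=2,suppress=True)
s,R,e=state();print(e,np.rad2deg(yaw_of(R)))
g=np.load("grips.npy")[int(sys.argv[1])];a=g[2];T=np.r_[g[:2]-1.5*np.array([np.cos(a),np.sin(a)]),34]
print("shift",shift(R,T-e),"turn",turn_for(R,a))
E
python3 gg.py 2
```

```text
[415.51 142.28  86.54] 150.48538209908492
shift [-0.51  0.66 52.54] turn -0.07929464907864534
```

carry_out([
  [[-0.5,0.7,15],0],
  [[0,0,20],0],
  [[0,0,12],0],
  [[0,0,5],0],
  [[0,0,0],0],
  [[0,0,0],0],
])

```text
clock: 17.27
ee_pos: [416.8, 142.7, 35.1]
ee_rot: [0.0, 0.254, 0.967, 0.0]
force: [1.0, 0.3, 0.3]
width: 70.2
finger_force: 0.0
```

carry_out([
  [[0,0,0],0],
  [[0,0,0],0],
  [[0,0,0],0],
  [[0,0,0],0],
  [[0,0,0],0],
  [[0,0,0],0],
], grip=0)

```text
clock: 17.77
ee_pos: [416.7, 142.7, 35.1]
ee_rot: [0.0, 0.254, 0.967, 0.0]
force: [-3.7, -1.8, 13.9]
width: 24.5
finger_force: 58.5
```

carry_out([
  [[0,0,-10],0],
  [[0,0,-30],0],
  [[0,0,-35],7],
  [[0,0,-35],7],
  [[0,0,-35],7],
  [[0,0,-35],7],
  [[0,0,-20],7],
  [[0,0,-10],7],
  [[0,0,0],7],
  [[0,0,0],7],
  [[0,0,0],3.9],
  [[0,0,0],0],
  [[0,0,0],0],
])

```text
clock: 18.85
ee_pos: [416.2, 142.6, 244.4]
ee_rot: [0.0, 0.702, 0.712, 0.0]
force: [-0.3, -0.1, -0.4]
width: 24.7
finger_force: 59.7
```

```bash
python3 go.py 47
```

```text
[416.24 142.62 244.41] yaw 90.8716244458418 q6 1.8856467969074169 [-0.3  -0.13 -0.39] 24.661640269963907
trough-place [632.16 126.11 155.51]
turn 0.18853870986933122 d(after turn) [-19.08 215.71  41.9 ] d(now) [-19.79 215.64  41.92]
```

carry_out([
  [[-2,20,0],0],
  [[-3,34,0],0],
  [[-3,36,0],0],
  [[-3,36,0],0],
  [[-3,36,0],0],
  [[-3,30,0],0],
  [[-2.5,16,0],0],
  [[0,7.5,0],0],
  [[0,0,0],0],
  [[0,0,0],0],
])

```text
clock: 19.68
ee_pos: [631.9, 125.8, 243.8]
ee_rot: [-0.0, 0.702, 0.712, -0.0]
force: [0.2, 0.5, -0.2]
width: 24.8
finger_force: 59.7
```

```bash
python3 go.py 43
```

```text
[631.9  125.84 243.82] yaw 90.82771842821985 q6 1.7529135900669195 [ 0.24  0.48 -0.16] 24.79481161036117
trough-place [632.16 126.11 155.51]
turn 0.14463269224740732 d(after turn) [ 0.27  0.26 45.31] d(now) [ 0.27  0.29 45.31]
```

carry_out([
  [[0,0,12],0],
  [[0,0,15],0],
  [[0,0,10],0],
  [[0,0,4],0],
  [[0,0,2],0],
  [[0,0,1],0],
  [[0,0,0],0],
])

```text
clock: 20.27
ee_pos: [632.1, 125.9, 200.8]
ee_rot: [0.0, 0.702, 0.712, 0.0]
force: [0.4, -0.1, 0.9]
width: 24.7
finger_force: 59.7
```

carry_out([
  [[0,0,0],0],
  [[0,0,0],0],
  [[0,0,0],0],
  [[0,0,-10],0],
  [[0,0,-25],0],
  [[0,0,-20],0],
  [[0,0,0],0],
  [[0,0,0],0],
], grip=50)

```text
clock: 20.93
ee_pos: [632.7, 126.0, 257.1]
ee_rot: [0.001, 0.703, 0.712, 0.001]
force: [-0.4, 0.3, -0.0]
width: 49.6
finger_force: 0.0
```

```bash
python3 look.py s6; python3 go.py 43
python3 - <<'E'
from h import *
# expected pixel of blocks' tops in slot for queue 0,1
for k in range(3):print(k,proj("scene",rw((-28-38*k,0,30))),proj("top",rw((-28-38*k,0,30))))
# grip check: current fit of grips 0,1 from new pictures
from grips import run
ims={n:cv2.imread(f"pics/{f}")[:,:,::-1] for n,f in(("scene","s6.png"),("top","s6_t.png"))}
run(ims,[(209,215),(255,211)],[(294,217),(252,218)])
E
```

```text
[631.95 125.88 255.13] yaw 90.73123690928979 q6 1.7546397337225998 [-0.5   0.39 -1.09] 49.62636984027407
trough-place [632.16 126.11 155.51]
turn 0.048151173317318635 d(after turn) [ 0.23  0.21 56.62] d(now) [ 0.23  0.23 56.62]
0 [215.19705821 253.68520134] [287.75322687 151.06124732]
1 [228.85896593 248.13549668] [277.02126453 149.85722664]
2 [242.73379127 242.49930118] [265.99338777 148.62000727]
grip [ 429.5 -129.4] yaw 256.3 cost 20.1 [166, 106]
grip [417.1  -4.3] yaw 10.7 cost 113.8 [144, 0]
```

View pics/s6c.png

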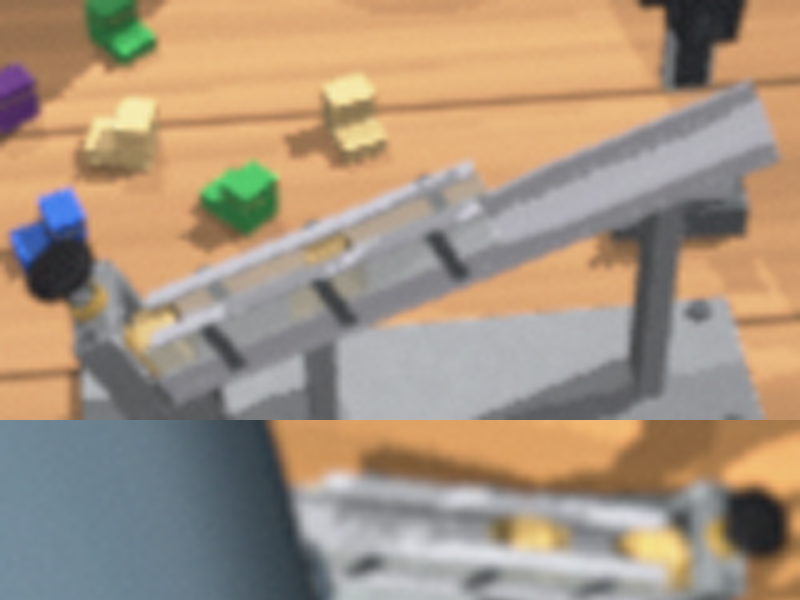

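The first block sits at the stop (crop (160,325)) and the second is on its way down. Grip 2 is next.

carry_out([
  [[-10,-15,0],0],
  [[-17,-28,0],0],
  [[-19,-32,0],0],
  [[-19,-32,0],0],
  [[-19,-32,0],0],
  [[-18,-30,0],0],
  [[-16,-28,0],0],
  [[-10.6,-16,0],0],
  [[0,0,0],0],
], grip=70)

```text
clock: 21.78
ee_pos: [417.6, -6.9, 255.2]
ee_rot: [-0.0, 0.703, 0.711, -0.001]
force: [0.1, 0.1, -0.1]
width: 70.1
finger_force: 0.0
```

carry_out([
  [[0,0,5],-7.1],
  [[0,0,15],-7.1],
  [[0,0,15],-7.1],
  [[0,0,15],-7.1],
  [[0,0,15],-7.1],
  [[0,0,15],-7.1],
  [[0,0,15],-7.1],
  [[0,0,15],-7.1],
  [[0,0,15],-7.1],
  [[0,0,15],-7.1],
  [[0,0,15],-7.1],
  [[0,0,10],-7.1],
  [[0,0,5],-7.1],
  [[0,0,0],-7.1],
  [[0,0,0],-6.4],
  [[0,0,0],0],
  [[0,0,0],0],
])

```text
clock: 23.2
ee_pos: [420.6, -5.3, 84.9]
ee_rot: [-0.0, -0.142, 0.99, 0.0]
force: [-0.6, 0.1, 0.8]
width: 69.7
finger_force: 0.0
```

```bash
python3 gg.py 1
```

```text
[420.57  -5.3   84.95] -163.67198238996218
shift [ 0.08 -0.02 50.95] turn -0.20792489723607563
```

carry_out([
  [[0,0,15],0],
  [[0,0,20],0],
  [[0,0,11],0],
  [[0,0,4],0],
  [[0,0,0],0],
  [[0,0,0],0],
])

```text
clock: 23.7
ee_pos: [420.9, -5.4, 35.7]
ee_rot: [0.0, -0.143, 0.99, -0.0]
force: [-0.3, 0.2, 0.9]
width: 70.1
finger_force: 0.0
```

carry_out([
  [[0,0,0],0],
  [[0,0,0],0],
  [[0,0,0],0],
  [[0,0,0],0],
  [[0,0,0],0],
  [[0,0,0],0],
], grip=0)

```text
clock: 24.2
ee_pos: [421.0, -5.4, 36.0]
ee_rot: [0.0, -0.144, 0.99, -0.0]
force: [-3.5, 0.8, 13.7]
width: 24.6
finger_force: 58.8
```

carry_out([
  [[0,0,-10],0],
  [[0,0,-25],7.1],
  [[0,0,-30],7.1],
  [[0,0,-30],7.1],
  [[0,0,-30],7.1],
  [[0,0,-30],7.1],
  [[0,0,-30],7.1],
  [[0,0,-15],7.1],
  [[0,0,-10],7.1],
  [[0,0,0],7.1],
  [[0,0,0],7.1],
  [[0,0,0],7.1],
  [[0,0,0],7.1],
  [[0,0,0],7.1],
  [[0,0,0],7.1],
  [[0,0,0],6.4],
  [[0,0,0],0],
  [[0,0,0],0],
])

```text
clock: 25.7
ee_pos: [420.6, -5.5, 245.4]
ee_rot: [0.0, 0.701, 0.713, 0.0]
force: [0.2, 0.9, 0.6]
width: 24.4
finger_force: 59.5
```

```bash
python3 go.py 43
```

```text
[420.65  -5.45 245.43] yaw 90.92732349720896 q6 1.5416630291034332 [0.23 0.91 0.62] 24.43551049905087
trough-place [632.16 126.11 155.51]
turn 0.24423776123649765 d(after turn) [129.03 213.06  46.92] d(now) [128.12 213.6   46.95]
```

carry_out([
  [[10,15,0],0.2],
  [[18,30,0],0],
  [[19,32,0],0],
  [[19,32,0],0],
  [[19,32,0],0],
  [[19,32,0],0],
  [[14,24,0],0],
  [[8,12,0],0],
  [[2.5,4.3,0],0],
  [[0,0,0],0],
  [[0,0,0],0],
])

```text
clock: 26.62
ee_pos: [632.3, 124.7, 245.2]
ee_rot: [-0.0, 0.703, 0.711, -0.0]
force: [-0.3, 0.9, 0.1]
width: 24.1
finger_force: 59.5
```

```bash
python3 go.py 43
```

```text
[632.28 124.71 245.23] yaw 90.63074029416174 q6 1.7545877374461063 [-0.31  0.91  0.12] 24.11151935624089
trough-place [632.16 126.11 155.51]
turn -0.05234544181073083 d(after turn) [ 1.4  -0.11 46.72] d(now) [ 1.41 -0.09 46.72]
```

carry_out([
  [[1,0,12],0],
  [[0,0,15],0],
  [[0,0,10],0],
  [[0,0,4],0],
  [[0,0,3],0],
  [[0,0,1],0],
  [[0,0,0],0],
])

```text
clock: 27.2
ee_pos: [632.8, 125.9, 200.8]
ee_rot: [0.0, 0.704, 0.71, 0.0]
force: [0.5, 0.7, -0.4]
width: 24.3
finger_force: 59.5
```

carry_out([
  [[0,0,0],0],
  [[0,0,0],0],
  [[0,0,0],0],
  [[0,0,-10],0],
  [[0,0,-25],0],
  [[0,0,-20],0],
  [[0,0,0],0],
], grip=50)

```text
clock: 27.78
ee_pos: [633.9, 126.3, 260.3]
ee_rot: [0.002, 0.704, 0.71, 0.002]
force: [0.7, -0.2, 0.4]
width: 49.8
finger_force: 0.0
```

carry_out([
  [[-15,-15,0],0],
  [[-26,-20,0],0],
  [[-30,-24,0],0],
  [[-32,-26,0],0],
  [[-32,-26,0],0],
  [[-32,-26,0],0],
  [[-30,-24,0],0],
  [[-28,-20,0],0],
  [[-19,-14,0],0],
  [[-9,-6,0],0],
  [[0,0,0],7],
  [[0,0,0],7.1],
  [[0,0,0],0],
  [[0,0,0],0],
], grip=70)

```text
clock: 28.95
ee_pos: [434.5, -128.5, 255.6]
ee_rot: [0.0, 0.784, 0.62, 0.0]
force: [1.1, 0.0, -0.4]
width: 69.9
finger_force: 0.0
```

```bash
python3 gg.py 0; python3 look.py s7
python3 - <<'E'
import cv2
from grips import *
f=cv2.imread("pics/s7.png")
# bamboo-coloured columns inside the tube along the slot
from h import *
for k in range(4):
    for n,fn in(("scene","pics/s7.png"),("top","pics/s7_t.png")):
        im=cv2.imread(fn);u,v=np.round(proj(n,rw((-28-38*k,0,30)))).astype(int);print(k,n,(u,v),im[v-1:v+2,u-1:u+2].mean((0,1)).round()[::-1])
E
```

```text
[ 434.5  -128.51  255.58] 76.67070350708944
shift [ -0.39  -3.9  221.58] turn 0.11990634638166878
0 scene (np.int64(215), np.int64(254)) [200. 178. 146.]
0 top (np.int64(288), np.int64(151)) [216. 188. 131.]
1 scene (np.int64(229), np.int64(248)) [186. 169. 147.]
1 top (np.int64(277), np.int64(150)) [202. 177. 131.]
2 scene (np.int64(243), np.int64(242)) [185. 166. 138.]
2 top (np.int64(266), np.int64(149)) [196. 173. 134.]
3 scene (np.int64(257), np.int64(237)) [167. 164. 167.]
3 top (np.int64(255), np.int64(147)) [152. 153. 157.]
```

All three placed blocks read bamboo-coloured at their predicted queue spots. Now the last grip.

carry_out([
  [[-0.4,-3.9,25],0],
  [[0,0,35],0],
  [[0,0,35],0],
  [[0,0,35],0],
  [[0,0,30],0],
  [[0,0,25],0],
  [[0,0,20],0],
  [[0,0,11],0],
  [[0,0,4],0],
  [[0,0,0],0],
  [[0,0,0],0],
])

```text
clock: 29.97
ee_pos: [430.6, -128.2, 35.9]
ee_rot: [0.0, 0.785, 0.619, 0.0]
force: [1.1, 0.4, -0.3]
width: 69.9
finger_force: 0.0
```

carry_out([
  [[0,0,0],0],
  [[0,0,0],0],
  [[0,0,0],0],
  [[0,0,0],0],
  [[0,0,0],0],
  [[0,0,0],0],
], grip=0)

```text
clock: 30.47
ee_pos: [430.6, -128.4, 36.0]
ee_rot: [0.0, 0.786, 0.619, 0.0]
force: [-3.0, 1.6, 11.9]
width: 24.5
finger_force: 58.7
```

carry_out([
  [[0,0,-10],0],
  [[0,0,-25],-7],
  [[0,0,-30],-7.1],
  [[0,0,-30],0],
  [[0,0,-30],0],
  [[0,0,-30],0],
  [[0,0,-30],0],
  [[0,0,-20],0],
  [[0,0,-5],0],
  [[0,0,0],0],
  [[0,0,0],0],
])

```text
clock: 31.38
ee_pos: [430.1, -128.2, 244.7]
ee_rot: [-0.0, 0.704, 0.71, -0.0]
force: [0.7, -0.5, -0.6]
width: 24.7
finger_force: 59.5
```

```bash
python3 go.py 43
```

```text
[ 430.07 -128.18  244.68] yaw 90.53594158023158 q6 1.2717791050686282 [ 0.72 -0.55 -0.61] 24.663642823425764
trough-place [632.16 126.11 155.51]
turn -0.1471441557408679 d(after turn) [251.86 205.1   46.17] d(now) [252.38 204.47  46.13]
```

carry_out([
  [[14,11,0],-0.1],
  [[24,20,0],0],
  [[30,24,0],0],
  [[31,25,0],0],
  [[31,25,0],0],
  [[31,25,0],0],
  [[31,25,0],0],
  [[26,22,0],0],
  [[18,15,0],0],
  [[11,9,0],0],
  [[5,3.8,0],0],
  [[0,0,0],0],
  [[0,0,0],0],
])

```text
clock: 32.47
ee_pos: [631.7, 125.5, 244.4]
ee_rot: [-0.0, 0.703, 0.711, -0.001]
force: [0.3, -0.6, -1.3]
width: 24.7
finger_force: 59.5
```

```bash
python3 go.py 43
```

```text
[631.71 125.47 244.35] yaw 90.62961461879992 q6 1.7559546514353592 [ 0.34 -0.61 -1.28] 24.675006845027756
trough-place [632.16 126.11 155.51]
turn -0.0534711171725317 d(after turn) [ 0.63  0.45 45.84] d(now) [ 0.65  0.52 45.84]
```

carry_out([
  [[0.5,0.5,12],0],
  [[0,0,15],0],
  [[0,0,10],0],
  [[0,0,4],0],
  [[0,0,2],0],
  [[0,0,1],0],
  [[0,0,0],0],
])

```text
clock: 33.05
ee_pos: [632.8, 126.3, 201.8]
ee_rot: [0.0, 0.703, 0.711, 0.0]
force: [0.1, -0.4, -0.4]
width: 24.9
finger_force: 59.5
```

carry_out([
  [[0,0,0],0],
  [[0,0,0],0],
  [[0,0,0],0],
  [[0,0,-10],0],
  [[0,0,-25],0],
  [[0,0,-20],0],
  [[0,-25,0],0],
  [[0,-25,0],0],
  [[0,0,0],0],
  [[0,0,0],0],
  [[0,0,0],0],
  [[0,0,0],0],
  [[0,0,0],0],
  [[0,0,0],0],
], grip=50)

```text
clock: 34.22
ee_pos: [583.2, 125.9, 256.1]
ee_rot: [-0.0, 0.703, 0.711, -0.0]
force: [-0.3, -0.1, 0.3]
width: 49.9
finger_force: 0.0
```

```bash
python3 look.py s8
python3 - <<'E'
from h import *
np.set_printoptions(precision=1,suppress=True)
a=cv2.imread("pics/s8.png");b=cv2.imread("pics/s8_t.png")
K=lambda im,r:cv2.resize(im[r[0]:r[1],r[2]:r[3]],(800,int(800*(r[1]-r[0])/(r[3]-r[2]))),interpolation=cv2.INTER_CUBIC)
cv2.imwrite("pics/s8d.png",np.vstack([K(a,(170,275,185,385))[:420],K(b,(130,220,150,330))])[:600])
for n,i in(("scene",0),("top",1)):
    for r in viewer.spot_point(n,"follower_grip"):print(n,r["location"],r["score"])
    print(proj(n,(514.3,165.9,55)))
    for k in range(4):
        im=(a,b)[i];u,v=np.round(proj(n,rw((-28-38*k,0,30)))).astype(int);print(k,n,im[v-1:v+2,u-1:u+2].mean((0,1)).round()[::-1])
E
```

```text
scene [327.5, 219.9] 0.48
[319.8 217.3]
0 scene [198. 176. 142.]
1 scene [174. 159. 138.]
2 scene [174. 156. 130.]
3 scene [168. 157. 146.]
[196.1 190.9]
0 top [233. 209. 147.]
1 top [196. 173. 130.]
2 top [186. 166. 129.]
3 top [205. 176. 121.]
```

View pics/s8d.png

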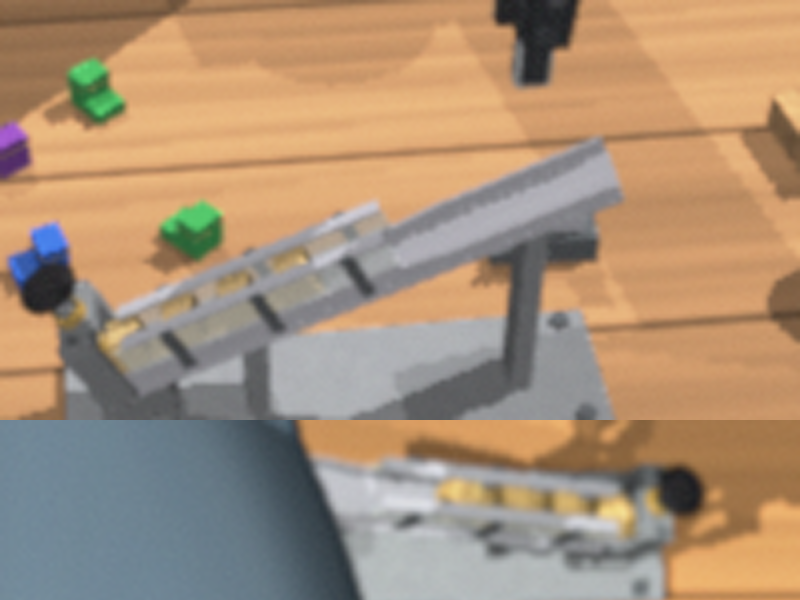

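Four blocks are queued in the tube. The follower's base still spans scene columns 307–334, the same as before, so it hasn't moved. I'll check its position against the dark pixels.

Run:
```python
from h import *
np.set_printoptions(precision=1,suppress=True)
for y in(176,181,186,191,196):print(y,proj("scene",(527,y,0)),proj("scene",(527,y,22)),proj("scene",(502,y,22)))
for y in(101,106,111,116):print(y,proj("scene",(527,y,0)),proj("scene",(502,y,12)))
a=cv2.imread("pics/s8.png").astype(int)
for v in(226,229,232,234,236,238):print(v,a[v,302:340].sum(1)//3)
R=[r for r in viewer.trace("scene","follower_grip")];print([(r["box"],r["score"]) for r in R])
s,Rm,e=state();print(e,shift(Rm,np.array([514.4,166,90])-e))
```

```text
176 [322.7 234.5] [323.4 228.9] [321.6 222.5]
181 [324.5 234.4] [325.2 228.8] [323.4 222.4]
186 [326.2 234.2] [327.  228.7] [325.1 222.3]
191 [328.  234.1] [328.8 228.5] [326.9 222.2]
196 [329.8 234. ] [330.6 228.4] [328.7 222. ]
101 [295.9 236.4] [294.7 227. ]
106 [297.7 236.3] [296.5 226.8]
111 [299.5 236.2] [298.2 226.7]
116 [301.2 236. ] [300.  226.6]
226 [177 177 177 179 178 178 179 177 174 172 166 159 148 145 133 129 127 132
 128 129 128 129 129 128 127 127 127 128 126 123 119 129 142 144 144 145
 145 146]
229 [176 174 168 167 157 143 134 131 130 133 132 131 128 126 122 120 114 103
  96  90  80  78  75  75  83  92  91  94  92  92  96 101 120 141 149 150
 149 150]
232 [130 129 129 130 129 129 129 126 120 111  99  80  74  74  81  92  93  92
  93  87  75  66  66  68  66  68  65  67  66  66  65  76 114 148 153 150
 153 153]
234 [139 130 125 122 112  90  77  73  71  68  66  70  69  78  87  93  94  91
  94  89  73  71  72  69  70  70  71  71  73  76  79  91 127 156 161 160
 162 160]
236 [166 165 144 121 114 102  87  86  87  87  80  71  69  79  91  96  93  95
  96 100  99 100 100  99  98  99 108 124 137 155 154 155 159 166 168 160
 159 158]
238 [172 165 145 120 117 113 106 103 104  97  90  72  71  83  93  94  94  96
 114 140 149 152 152 151 152 151 152 154 153 155 155 153 153 153 160 163
 155 152]
[([321.7, 232.1, 26.2, 13.0], 0.5)]
[582.8 125.9 256.2] [ 40.8 -68.  166.2]
```

The base is now about 20 mm uphill of the release point (plate y≈186), because it swung down on its nose. I'll grasp it there.

carry_out([
  [[15,-17,0],0],
  [[20,-22,0],0],
  [[18,-20,0],0],
  [[8,-7,0],0],
  [[0,0,20],0],
  [[0,0,35],0],
  [[0,0,35],0],
  [[0,0,35],0],
  [[0,0,30],0],
  [[0,0,20],0],
  [[0,0,12],0],
  [[0,0,5],0],
  [[0,0,0],0],
  [[0,0,0],0],
], grip=60)

```text
clock: 35.63
ee_pos: [516.5, 186.3, 64.9]
ee_rot: [0.0, 0.703, 0.711, 0.0]
force: [0.5, -0.2, 0.4]
width: 60.0
finger_force: 0.0
```

carry_out([
  [[0,0,0],0],
  [[0,0,0],0],
  [[0,0,0],0],
  [[0,0,0],0],
  [[0,0,0],0],
  [[0,0,0],0],
  [[0,0,0],0],
], grip=0)

```text
clock: 36.22
ee_pos: [516.4, 186.3, 64.8]
ee_rot: [0.0, 0.703, 0.711, 0.0]
force: [0.2, -0.6, 6.7]
width: 8.8
finger_force: 62.1
```

carry_out([
  [[0,0,-10],0],
  [[0,0,-25],0],
  [[0,0,-35],0],
  [[0,0,-35],0],
  [[0,0,-35],0],
  [[0,0,-35],0],
  [[0,0,-25],0],
  [[0,0,-10],0],
  [[-6,14,0],0],
  [[-9,24,0],0],
  [[-10,28,0],0],
  [[-8,24,0],0],
  [[-6,16,0],0],
  [[-2,8,0],0],
  [[0,2,0],0],
  [[0,0,0],0],
  [[0,0,0],0],
])

```text
clock: 37.63
ee_pos: [632.0, 146.7, 274.6]
ee_rot: [-0.0, 0.703, 0.711, -0.0]
force: [0.0, 0.3, -1.5]
width: 8.9
finger_force: 61.0
```

Run:
```python
from h import *
np.set_printoptions(precision=1,suppress=True)
s,R,e=state();P=rw((-305,0,0));print(e,s["force"],s["width"],P,np.rad2deg(yaw_of(R)),turn_for(R,np.load("press.npy")[2]),shift(R,P+[0,0,76]-e))
im=snap("scene","s9.png")
for n in["scene"]:print([(r["location"],r["score"]) for r in viewer.spot_point(n,"follower_grip")],proj(n,e-[0,0,10]))
cv2.imwrite("pics/s9c.png",cv2.resize(im[150:260,245:365],(660,600),interpolation=cv2.INTER_CUBIC)[:,:,::-1])
```

```text
[632.  146.7 274.6] [ 0.   0.3 -1.5] 8.88268612347861 [631.9 144.2 164. ] 90.64345446458367 -0.03963127138878112 [-2.5 -0.1 34.6]
[([330.0, 189.2], 0.95)] [329.4 186.5]
```

View pics/s9c.png

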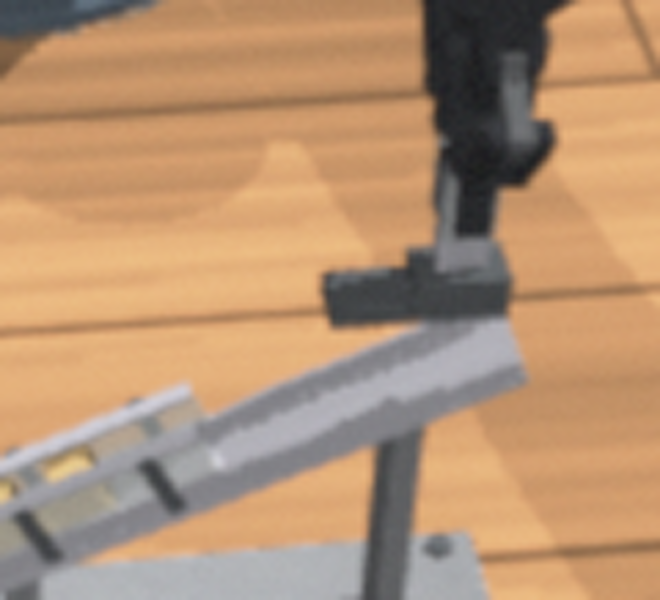

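The follower is held level with its nose downhill above the trough (crop 325–510, 240–325). Now I'll lower it.

carry_out([
  [[-2,0,8],0],
  [[-2,0,10],0],
  [[-1,0,8],0],
  [[0,0,4],0],
  [[0,0,2],0],
  [[0,0,1],0],
  [[0,0,0],0],
])

```text
clock: 38.32
ee_pos: [632.5, 141.5, 242.0]
ee_rot: [0.0, 0.703, 0.711, 0.0]
force: [-1.1, -1.6, 2.3]
width: 9.0
finger_force: 61.4
```

carry_out([
  [[0,0,1.5],0],
  [[0,0,1.5],0],
  [[0,0,0],0],
])

```text
clock: 38.57
ee_pos: [633.3, 141.1, 241.2]
ee_rot: [0.002, 0.703, 0.711, 0.002]
force: [-3.3, -7.2, 21.1]
width: 8.9
finger_force: 64.7
```

Contact at the back edge. I'll back off 1.5 mm and open just enough that the fingers guide the plate.

carry_out([
  [[0,0,-1.5],0],
  [[0,0,0],0],
])

```text
clock: 38.73
ee_pos: [633.2, 141.2, 241.5]
ee_rot: [0.001, 0.703, 0.711, 0.001]
force: [-1.2, -4.6, 12.1]
width: 8.9
finger_force: 63.1
```

carry_out([
  [[0,0,0],0],
  [[0,0,0],0],
  [[0,0,0],0],
  [[0,0,0],0],
  [[0,0,0],0],
  [[0,0,0],0],
  [[0,0,0],0],
  [[0,0,0],0],
  [[0,0,0],0],
  [[0,0,0],0],
  [[0,0,0],0],
  [[0,0,0],0],
], grip=16)

```text
clock: 39.73
ee_pos: [632.6, 141.5, 239.8]
ee_rot: [-0.0, 0.703, 0.711, 0.0]
force: [0.4, 0.1, 0.1]
width: 15.6
finger_force: 0.0
```

Run:
```python
from h import *
s,R,e=state();print(e,s["force"],s["width"])
im=snap("scene","s10.png");snap("top","s10_t.png")
for n in("scene","top"):print(n,[(r["location"],round(r["score"],2)) for r in viewer.spot_point(n,"follower_grip")],"exp queue",proj(n,rw((-207,0,55))),"x-250",proj(n,rw((-250,0,55))),"x-300",proj(n,rw((-300,0,55))))
```

```text
[632.58013991 141.46429611 239.81501496] [0.35062119 0.12775545 0.09915292] 15.636096925750257
scene [([276.1, 220.0], 0.75)] exp queue [277.22917174 220.27088527] x-250 [294.09964796 213.34201999] x-300 [314.11208077 205.12272321]
top [([239.4, 142.5], 0.52)] exp queue [237.85348552 142.80066073] x-250 [223.75380371 141.17407726] x-300 [206.75109822 139.2125919 ]
```

Both cameras put the follower at its expected spot against the queue. Now the plunger.

carry_out([
  [[0,0,-15],0],
  [[0,0,-25],0],
  [[-15,0,0],0],
  [[-28,0,0],0],
  [[-33,0,0],0],
  [[-35,0,0],0],
  [[-35,0,0],0],
  [[-35,0,0],0],
  [[-35,0,0],0],
  [[-33,0,0],0],
  [[-28,0,0],0],
  [[-20,0,0],0],
  [[-10,0,0],0],
  [[0,0,0],0],
  [[0,0,0],0],
], grip=0)

```text
clock: 41.18
ee_pos: [636.0, -165.2, 279.7]
ee_rot: [-0.0, 0.703, 0.711, 0.0]
force: [-0.4, 1.2, -0.1]
width: -0.3
finger_force: 0.0
```

Run:
```python
from h import *
np.set_printoptions(precision=1,suppress=True)
s,R,e=state();P=rw((-11,0,95));print(e,s["width"],P,shift(R,P+[0,-5,45]-e))
print(rw((-11,0,95))-rw((-11,0,107)))
for n in("scene","top"):
    viewer.get_image(n);print(n,[(r["location"],round(r["score"],2)) for r in viewer.spot_point(n,"plunger_top")],proj(n,P))
```

```text
[ 636.  -165.2  279.7] -0.29842100385470904 [ 635.6 -162.3  125.8] [ -2.2  -0.4 108.9]
[ -0.1   5.1 -10.9]
scene [([197.4, 240.2], 0.67)] [195.7 240.6]
top [] [303.6 146.2]
```

carry_out([
  [[-2,0,20],0],
  [[0,0,30],0],
  [[0,0,30],0],
  [[0,0,20],0],
  [[0,0,12],0],
  [[0,0,5],0],
  [[0,0,2],0],
  [[0,0,0],0],
])

```text
clock: 42.05
ee_pos: [636.2, -167.1, 161.3]
ee_rot: [0.0, 0.703, 0.711, 0.0]
force: [-0.6, -0.1, 0.5]
width: -0.2
finger_force: 0.0
```

carry_out([
  [[0.4,0,1],0],
  [[0.4,0,1],0],
  [[0.4,0,1],0],
  [[0.4,0,1],0],
  [[0.4,0,1],0],
  [[0.4,0,1],0],
  [[0,0,0],0],
])

```text
clock: 42.63
ee_pos: [636.0, -165.1, 154.9]
ee_rot: [0.0, 0.703, 0.711, 0.0]
force: [-0.5, -0.6, 3.7]
width: -0.0
finger_force: 1.8
```

Contact with the head. I'll press on along the plunger's line.

carry_out([
  [[0.9,0,2],0],
  [[0.9,0,2],0],
  [[0.9,0,2],0],
  [[0.9,0,2],0],
  [[0,0,0],0],
])

```text
clock: 43.05
ee_pos: [636.0, -161.6, 147.1]
ee_rot: [0.0, 0.703, 0.711, 0.0]
force: [-2.4, -1.1, 8.9]
width: -0.1
finger_force: 3.9
```

carry_out([
  [[0.5,0,1],0],
  [[0.5,0,1],0],
  [[0,0,0],0],
])

```text
clock: 43.3
ee_pos: [636.0, -160.8, 145.4]
ee_rot: [0.001, 0.703, 0.711, 0.0]
force: [-2.5, -1.5, 8.9]
width: 0.1
finger_force: 4.4
```

carry_out([
  [[0.5,0,1],0],
  [[0.5,0,1],0],
  [[0.5,0,1],0],
  [[0,0,0],0],
])

```text
clock: 43.63
ee_pos: [636.2, -160.0, 143.7]
ee_rot: [0.002, 0.703, 0.711, -0.0]
force: [-7.8, -4.9, 20.9]
width: 0.3
finger_force: 10.5
```

carry_out([
  [[0.5,0,1],0],
  [[0.5,0,1],0],
  [[0,0,0],0],
])

```text
clock: 43.88
ee_pos: [636.4, -159.8, 143.4]
ee_rot: [0.003, 0.704, 0.711, -0.0]
force: [-14.3, -9.3, 38.5]
width: 0.1
finger_force: 19.3
```

The force climbs to 38 N with no further travel, so the plunger is on its stop. I'll hold briefly, then retreat.

carry_out([
  [[0,0,0],0],
  [[0,0,0],0],
  [[-0.9,0,-2],0],
  [[-2,0,-4],0],
  [[-3,0,-6],0],
  [[-5,0,-10],0],
  [[-5,0,-15],0],
  [[0,0,-25],0],
  [[0,0,-30],0],
  [[0,-20,0],0],
  [[0,-35,0],0],
  [[0,-35,0],0],
  [[0,-35,0],0],
  [[0,-20,0],0],
  [[0,0,0],0],
  [[0,0,0],0],
  [[0,0,0],0],
  [[0,0,0],0],
])

```text
clock: 45.38
ee_pos: [491.9, -175.5, 231.6]
ee_rot: [-0.0, 0.703, 0.711, 0.0]
force: [0.1, 0.5, 0.3]
width: -0.1
finger_force: 0.0
```

Run:
```python
from h import *
np.set_printoptions(precision=1,suppress=True)
a=snap("scene","s11.png");b=snap("top","s11_t.png")
for n,im in(("scene",a),("top",b)):
    print(n,[(np.round(r["location"],1),round(r["score"],2)) for l in("plunger_top","follower_grip") for r in viewer.spot_point(n,l)],proj(n,rw((-11,0,95))),proj(n,rw((-11,0,83))),proj(n,rw((-207,0,55))))
    for k in range(4):
        u,v=np.round(proj(n,rw((-28-38*k,0,30)))).astype(int);print(k,im[v-1:v+2,u-1:u+2].mean((0,1)).round())
old=cv2.imread("pics/s8.png")[:,:,::-1].astype(int)
d=np.abs(a.astype(int)-old).sum(2)>90
n,l,st,ce=cv2.connectedComponentsWithStats(d.astype(np.uint8));print([st[i].tolist() for i in range(1,n) if st[i,4]>15])
```

```text
scene [(array([196.5, 239.1]), 0.5), (array([279.8, 220.3]), 0.43), (array([278.4, 219.7]), 0.54)] [195.7 240.6] [198.2 243.6] [277.2 220.3]
0 [194. 173. 143.]
1 [214. 197. 171.]
2 [187. 168. 140.]
3 [158. 145. 130.]
top [(array([306.8, 142.1]), 0.67), (array([208.4, 142.9]), 0.46), (array([237.3, 142.7]), 0.48)] [303.6 146.2] [301.5 147.2] [237.9 142.8]
0 [222. 194. 137.]
1 [228. 205. 152.]
2 [200. 177. 137.]
3 [214. 184. 127.]
[[125, 0, 80, 89, 3163], [316, 0, 11, 8, 74], [328, 0, 51, 22, 691], [315, 13, 18, 12, 148], [264, 24, 2, 13, 25], [268, 31, 99, 161, 5922], [204, 53, 6, 24, 60], [202, 68, 6, 22, 58], [183, 74, 12, 11, 59], [184, 84, 9, 9, 33], [141, 86, 57, 91, 2201], [209, 90, 12, 10, 75], [257, 141, 16, 11, 48], [211, 152, 58, 36, 485], [138, 157, 16, 14, 65], [0, 176, 130, 59, 1853], [131, 176, 13, 4, 27], [127, 203, 54, 24, 332], [267, 213, 28, 25, 285], [321, 224, 14, 14, 130], [2, 230, 12, 5, 40], [262, 230, 12, 7, 32], [303, 233, 10, 8, 50], [0, 236, 238, 137, 11238], [265, 238, 7, 6, 18], [219, 245, 15, 9, 51], [204, 251, 11, 12, 31], [113, 252, 21, 25, 214], [230, 266, 12, 5, 28], [269, 324, 14, 24, 57], [197, 332, 23, 33, 120], [227, 337, 36, 32, 198]]
```

```bash
python3 -c "
from station import sign_off
print(sign_off())"
```

```text
the job is handed in; nothing more can be done
None
```

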